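# Tighten the gas union of the fondue burner by hand, then with the spanner

### The job

Close the union in the gas feed of the fondue burner: take the nut's knurled collar in the fingers and run it up by hand until it is finger-tight, then put the open-ended spanner on its hexagon and nip it up by about an eighth of a turn more, without overtightening. Stand the spanner back in its slot in the pine block, leave the gas valve shut and disturb nothing else that stands on the table.

Things in the scene. Friction and masses are not known exactly. Their poses are not given: they have to be found in the camera images.
- union (a point): Point on the union's axis, 110 mm above the table, in the fixed burner unit; its frame is the unit's. The copper pipe (22 mm across) runs along y; y points roughly back towards the robot, x to the robot's left, z up. The unit stands turned up to 0.25 rad either way about the vertical. Round the nut all is free, down to the table.
- burner: The fixed burner unit; origin on the table under union, same axes. Stainless burner stand 184 mm across, 172 mm high, centred at y = -220 mm; brass ball valve 40 mm across at y = +80 to +134 mm, yellow lever on it (143 to 149 mm above the table, y = +98 to +116, x = -17 to +69 mm); pipe turns down into the table at y = +165 mm.
- collar (a point): Centre of the knurled round collar of the brass union nut (50 mm diameter, 30 mm long along the pipe), on the pipe axis, 15 mm to the +y side of union. Place for the fingers: grip it across the pipe, from above or tilted about the pipe. The frame turns with the nut; y is the pipe axis.
- hex (a point): Centre of the nut's hexagon (41 mm across flats, 26 mm long), on the pipe axis, 13 mm to the -y side of union. Turns with the nut: y is the pipe axis, z points through a corner (corners every 60 degrees about y). The spanner goes on with its handle along a corner direction. When just finger-tight, z points up and leans 0.38 rad towards the unit's -x (the robot's right).
- coupling (a joint): Angle of the nut on its thread (rad), growing as it is tightened: right-handed about the unit's +y, so the top of the nut moves towards +x, the robot's left. Starts at 0.5 to 1.2; turns easily (0.3 N m) up to 2.2, where it is finger-tight on its washer. Stays where left; can be turned back as easily.
- washer (a joint): Further turn of the nut beyond finger-tight (rad), 0 at first: nut and sealing washer turn together, same direction, against about 1.2 N m. An eighth of a turn is 0.785; over 1.1 the washer is crushed. Stays where left.
- spanner: Flat steel open-ended spanner, 9 mm thick, 200 mm long, about 0.26 kg, standing jaw down in the block's slot. Origin at the jaw's centre, where the hexagon's centre comes to lie; z runs up the handle, x across its width, y through its thickness. Handle straight, 24 mm wide, from z = 48 to 180 mm: grip it across its width.
- jaw (a point): The spanner's jaw centre (same frame as spanner). Cheeks 43 mm apart, from the throat at z = +25 mm to z = -13 mm, then flaring tips to z = -21 mm; jaw 71 mm wide over all. On the nut it has about 0.09 rad of play either way.
- block: Fixed pine block, 116 (x) x 105 (y) x 65 mm; origin on the table under the centre of its slot. The block reaches from y = -30 to +75 mm. A gas lighter, 20 mm across, its top 145 mm above the table, is fixed in it at y = +52 mm.
- slot (a point): Centre of the mouth of the block's slot, 65 mm above the table, axes as the block's. The slot is 80 mm along x, 15 mm along y and open above; its floor is 12 mm above the table. The spanner stands in it with its width along x and its origin 33 mm above the table, and may lean a few degrees.
- gas_valve (a joint): Angle of the yellow lever of the gas valve (rad); 0: across the pipe, shut. It must stay shut.
- lid: glass lid, 192 mm across, 50 mm high with its knob, lying on the table at the left back. Not to be disturbed; origin at the centre of its underside.
- fork_cup: blue ceramic cup, 88 mm across and 100 mm high, with six coloured fondue forks that reach 230 mm up and 122 mm across, at the right. Not to be disturbed; origin at the centre of its underside.
- dip_bowl0: white dipping bowl, 90 mm across, 45 mm high, on the wooden turntable (230 mm across, top 35 mm high) at the right. Not to be disturbed; origin at the centre of its underside.
- dip_bowl1: the other, like white dipping bowl on the turntable. Not to be disturbed; origin at the centre of its underside.
- pepper_mill: dark wooden pepper mill, 56 mm across, 150 mm high. Not to be disturbed; origin at the centre of its underside.
- kirsch: green bottle, 60 mm across, 170 mm high. Not to be disturbed; origin at the centre of its underside.
Things that resemble listed ones, but are neither listed nor needed, are in the scene too. Of the things that look like the spanner, the larger one is meant.

How it is judged:
By the outcome, as a careful person would: the job done as asked, in the order asked, and still so for the second after the job is handed in, with the robot touching nothing.
It also fails if it takes over 67 s, if anything falls off the work surface, if the arm or the gripper's body presses on something with over 40 N, if the wrist force passes 120 N, or if a joint passes its speed limit or range.

### The arm

A 7-joint arm with a two-finger parallel gripper is mounted at the origin on the work surface. World frame = base frame: x ahead of the robot, y to its left, z up, the work surface at z = 0. Lengths are in m, angles in rad, forces in N, time in s.
With the tool pointing down it reaches from about 0.4 to 0.875 m from the base axis. Payload 19.3 kg.
Tool frame: the origin (TCP) lies midway between the tips of the shut fingers; the grasp point (between the pads) lies bot.tcp_to_grasp behind it (bot.tcp_to_grasp is the distance from the TCP to the grasp point, in m); z points along the fingers, y is the line along which they close (so a half turn about z gives the same grasp; the last joint's range is limited). The gripper opens to 85 mm and grips with 20 to 120 N. Pads are 22 mm wide; open, the fingers measure 114 mm over their backs; the gripper's body (76 mm by 85 mm) begins 54 mm behind the grasp point. The pads swing forward as they close: fully open they stand 13 mm farther back than shut.
Start: joints at [1.227, 0.521, -0.036, 1.599, 0.021, 1.021, -0.113], TCP at [0.169, -0.602, 0.231] pointing down, gripper open.
Joint ranges: [-2.91, 2.91], [-0.3, 2.13], [-1.5, 1.42], [0.17, 2.43], [-1.26, 4.41], [0.16, 1.93], [-2.52, 2.52]. Speed limits (rad/s): [1.89, 1.89, 2.39, 2.39, 3.01, 3.01, 3.01].

### API

Orientations are given as [roll, pitch, yaw] about the fixed x, y, z axes, in that order (R = Rz(yaw) Ry(pitch) Rx(roll)).
In Python, from workcell import observe, imaging, bot gives the robot as it stands.
- The arm moves only by the tool send_rows, never from a script. Its argument "plan" is text: rows parted by semicolons, each of 7 numbers parted by spaces: the shift along the tool's x, y, z in m, then the turn, a rotation vector about the tool's x, y, z in degrees, then the finger opening in m, from 0 to 0.0854. In form: dx dy dz rx ry rz claw; .... A call has 1 to 10 rows; each row is the pose to reach, as a shift and turn from the pose commanded when the call began, along the tool's axes at that moment; what a row does not reach only later rows make up. A row lasts 1/12 s, in which the tool goes at most 41.7 mm and 7.16 degrees, less where a joint would pass 70% of its speed; a pose out of reach is approached as far as the arm can. A call with a gripper value outside its range is refused whole. The fingers move at their own pace and stop on an object; "grip_force" is the grip in N (left out, the last holds). Time passes only in rows, so rows that repeat a pose let the fingers close. It gives the time, the measured TCP pose, the force, the opening and the grip force at its end, in the units of the state.
- observe(): the state, without advancing time (a new reading comes with each control period).
- imaging.grab_frame(name): name is "scene" or "top"; returns a dict with "color" (420x560x3 uint8, red, green, blue), "fx", "fy", "cx", "cy" (pixels), "eye" and "orientation" of the camera in the world. Camera axes: x right, y down, z forward; pixel columns grow to the right and rows downward; lengths in m; the calibration is good to about 2 mm. A picture is of the moment at which its call begins. There is no depth.
- bot.job_done(): hands the job in; it is judged then, once.
The state is a dict: "clock": time; "qpos": joint angles; "qd": joint speeds; "joint_efforts": joint torques, N m; "position": TCP position; "tool_rot": TCP orientation; "force": force on the tool from outside, world axes, zero at the start; "moment": the same for the moment, N m; "grip_width": finger opening in m; "finger_force": force on a finger pad.
Only numpy, scipy, OpenCV 4.12 (cv2) and the standard library are available. Lean on these libraries where they do the work, as an engineer would, in place of code of your own. Each camera call takes 0.05 s, during which the arm holds its last target. There are 200 camera calls.

## Working session

There is one attempt and no reset: what is moved stays moved. The work goes in short steps, Python scripts to look and compute and a tool call to move; the robot and the scene stay as the last step left them, time stands still between calls to the robot, and variables do not carry over. Pictures are saved under pics/ and viewed, at most 10 in all, crops included, and the job is handed in when it is done.

Besides the shell and the picture viewer there is one more tool, called after "Call:" as name(argument=value, ...) on one line, values as JSON. send_rows: Moves the arm, as the interface text tells. Its arguments: {"type":"object","properties":{"plan":{"type":"string"},"grip_force":{"type":"number"}},"required":["plan"]}

```bash
ls; mkdir -p pics; python3 - <<'E'
from workcell import observe, imaging, bot
import cv2,numpy as np
print(observe()); print(bot.tcp_to_grasp, dir(bot))
for n in ("scene","top"):
    f=imaging.grab_frame(n); np.save(f"pics/{n}0.npy",f["color"])
    print(n,{k:v for k,v in f.items() if k!="color"})
    cv2.imwrite(f"pics/{n}0.png",cv2.resize(f["color"][:,:,::-1],(800,600),interpolation=cv2.INTER_CUBIC))
E
```

```text
pics
{'clock': 0.0, 'qpos': array([ 1.22677049,  0.522008  , -0.03629948,  1.59999509,  0.02119312,
        1.02110791, -0.11279988]), 'qd': array([-0.00074619, -0.00117346,  0.00214268, -0.00025327,  0.00046182,
       -0.00124432, -0.00012977]), 'joint_efforts': array([-5.98905142e-03, -9.27155042e+01,  1.97800756e+00, -3.69957662e+01,
        1.77996507e-02,  8.13271705e-03, -5.13724444e-05]), 'position': array([ 0.16887027, -0.60140562,  0.23073442]), 'tool_rot': array([-3.14046254e+00,  8.92268953e-05,  2.73788002e-01]), 'force': array([-0.98692647,  0.15000506,  0.54785163]), 'moment': array([-0.00381165, -0.01049587,  0.05325032]), 'finger_force': 0.0, 'grip_width': 0.08566562274547744}
0.0187 ['IKError', '__class__', '__delattr__', '__dict__', '__dir__', '__doc__', '__eq__', '__format__', '__ge__', '__getattribute__', '__getstate__', '__gt__', '__hash__', '__init__', '__init_subclass__', '__le__', '__lt__', '__module__', '__ne__', '__new__', '__reduce__', '__reduce_ex__', '__repr__', '__setattr__', '__sizeof__', '__str__', '__subclasshook__', '__weakref__', 'job_done', 'tcp_to_grasp']
scene {'fx': 432.09768786876043, 'fy': 432.09768786876043, 'cx': 276.40053768116536, 'cy': 208.25489693949487, 'eye': array([1.03904603, 0.69879526, 0.92547551]), 'orientation': array([-2.32128555e+00,  2.22003733e-03,  2.43973371e+00])}
top {'fx': 469.3944429589978, 'fy': 469.3944429589978, 'cx': 277.49240813522107, 'cy': 211.15012613001744, 'eye': array([0.29671878, 0.05744402, 1.40325248]), 'orientation': array([-2.97357097, -0.01186691, -1.58115801])}
```

View pics/scene0.png

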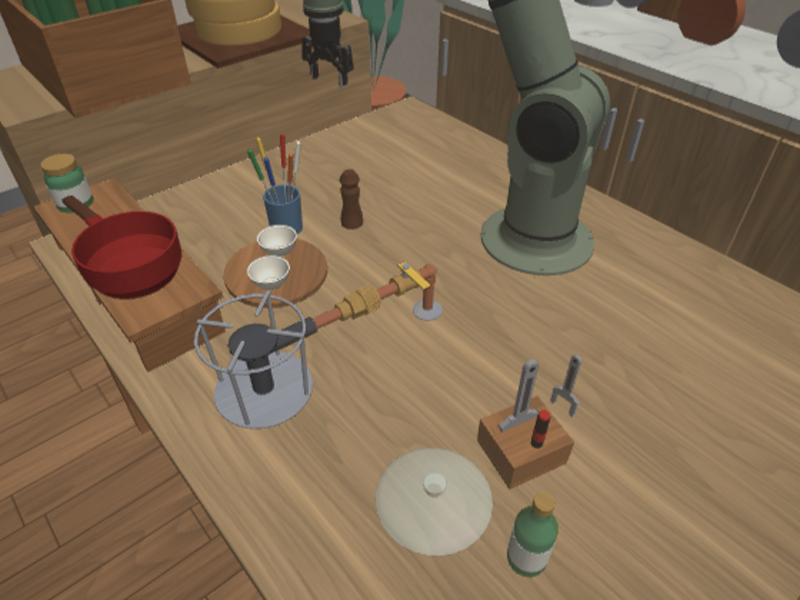

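View pics/top0.png

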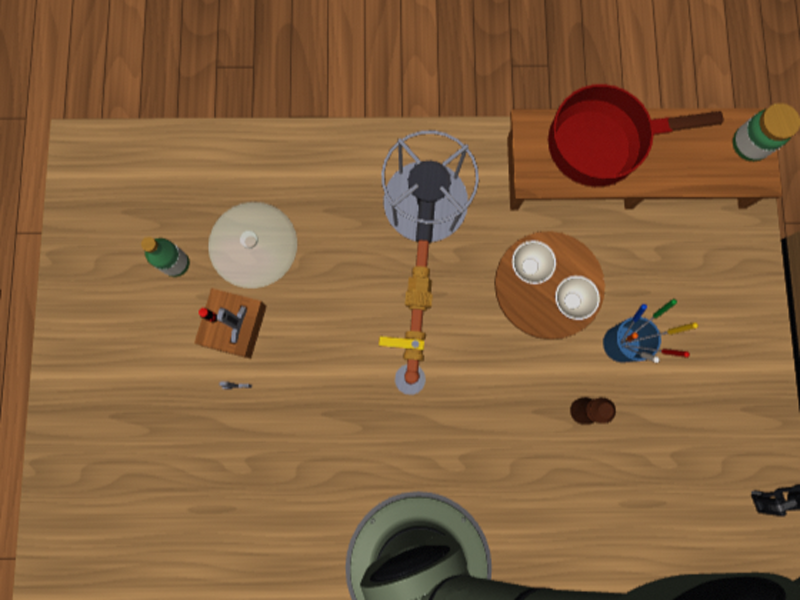

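The scene shows the burner with the nut at scene (358,303) / top (419,287). The block is at scene (525,440) / top (232,322).

There are two spanner-like things:
- **Large:** stands in the block at scene (525,390) / top (232,322). It fits the description: it is the larger one and it is in the slot.
- **Small:** outside the block at scene (568,383) / top (236,385). It is a lookalike.

I'll confirm this in a crop.

```bash
cat > h.py <<'E'
import numpy as np,cv2
from scipy.spatial.transform import Rotation as R
from workcell import observe, imaging, bot
def cam(f): return f["eye"],R.from_euler('xyz',f["orientation"]).as_matrix(),f
def proj(f,P):
    e,M,_=cam(f); p=(np.atleast_2d(P)-e)@M
    return np.c_[f["fx"]*p[:,0]/p[:,2]+f["cx"],f["fy"]*p[:,1]/p[:,2]+f["cy"]]
def atz(f,uv,z):
    e,M,_=cam(f); uv=np.atleast_2d(uv).astype(float)
    d=np.c_[(uv[:,0]-f["cx"])/f["fx"],(uv[:,1]-f["cy"])/f["fy"],np.ones(len(uv))]@M.T
    return e+d*((z-e[2])/d[:,2])[:,None]
def crop(f,x0,y0,w,h,s): return cv2.resize(f["color"][y0:y0+h,x0:x0+w,::-1],(int(w*s),int(h*s)),interpolation=cv2.INTER_CUBIC)
E
python3 - <<'E'
from h import *
s=imaging.grab_frame("scene");t=imaging.grab_frame("top")
a=crop(t,125,190,80,60,5);b=crop(t,255,180,80,60,5)  # 400x300
c=crop(s,325,240,100,75,4);b2=crop(s,215,180,100,75,4)
b=crop(t,250,175,80,60,5)
cv2.imwrite("pics/c1.png",np.vstack([np.hstack([a,b]),np.hstack([c,b2])]))
# rough
k=1/1.42857
print("union",atz(t,[[419*k,287*k]],.115)); print("pipe far/near",atz(t,[[424*k,246*k],[415*k,325*k]],.12))
print("down flange",atz(t,[[410*k,380*k]],0.0)); print("valve",atz(t,[[413*k,345*k]],.13))
print("block top",atz(t,np.array([[213,290],[265,303],[249,357],[196,345]])*k,.065))
print("small",atz(t,np.array([[222,385],[250,386]])*k,.0), "lid",atz(t,[[253*k,245*k]],0.02))
E
```

```text
union [[ 0.5437698  -0.00459963  0.115     ]]
pipe far/near [[ 0.62494585 -0.01552779  0.12      ]
 [ 0.46820102  0.00456082  0.12      ]]
down flange [[0.36887937 0.01176065 0.        ]]
valve [[0.42847033 0.00936211 0.13      ]]
block top [[0.55054889 0.41015185 0.065     ]
 [0.52298969 0.30456931 0.065     ]
 [0.41420797 0.33391968 0.065     ]
 [0.43915064 0.44002842 0.065     ]]
small [[0.36237313 0.40163462 0.        ]
 [0.35974401 0.34369864 0.        ]] lid [[0.6553539  0.34100945 0.02      ]]
```

View pics/c1.png

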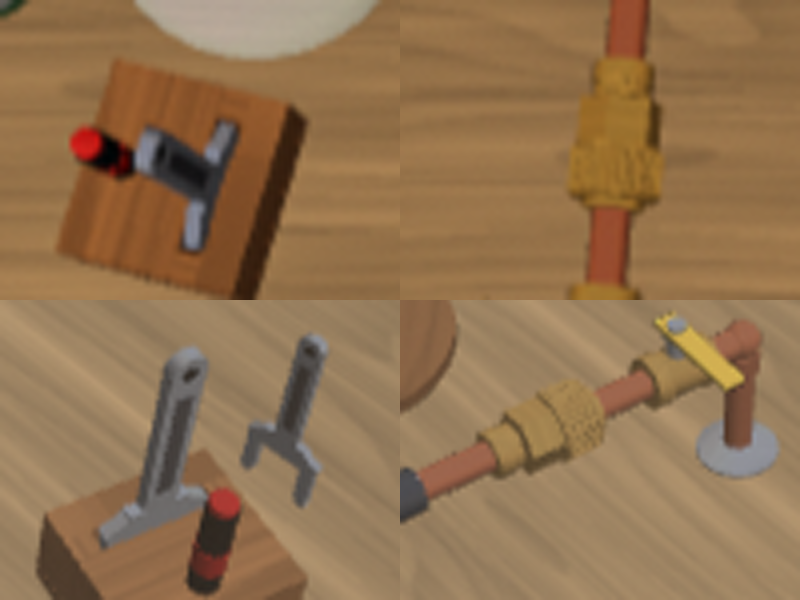

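The crop confirms it: the large spanner stands in the block slot and leans slightly, and the small lookalike stands outside. Next I'll work out the unit and block poses from these pixels.

```bash
cat >> h.py <<'E'
def T0():
    import pickle; return pickle.load(open('fr.pkl','rb'))
E
python3 - <<'E'
from h import *
import pickle
s=imaging.grab_frame("scene");t=imaging.grab_frame("top"); pickle.dump((s,t),open('fr.pkl','wb'))
top=lambda a:np.array([[250+x/5,175+y/5] for x,y in a]); sc=lambda a:np.array([[215+x/4,180+y/4] for x,y in a])
p=atz(t,top([(231,5),(227,50),(212,210),(206,280)]),.11); print("top pipe pts",p)
# scene crop b2: pipe centre points (offset 400,300): far (440,485),(470,470); near (610,405),(635,393)
q=atz(s,sc([(40,184),(75,167),(215,102),(235,92)]),.11); print("scene pipe pts",q)
print("collar near/far edges top:",atz(t,top([(215,203),(211,137),(216,97)]),.115))
print("flange: ",atz(s,sc([(338,147)]),.003), atz(t,[[410*.7,380*.7]],.003))
blt=lambda a:np.array([[125+x/5,190+y/5] for x,y in a]); bls=lambda a:np.array([[325+x/4,240+y/4] for x,y in a])
print("block corners", atz(t,blt([(113,60),(306,107),(240,298),(57,250)]),.065))
print("slot/jaw ends", atz(t,blt([(228,124),(194,250)]),.065))
print("scene block corners",atz(s,bls([(45,220),(207,152),(304,280)]),.065))
print("lighter top scene/top",atz(s,bls([(226,203)]),.145),atz(t,blt([(88,144)]),.145))
print("handle top centre: scene",atz(s,bls([(187,52)]),.213),"top",atz(t,blt([(150,150)]),.213))
print("small tips",atz(s,bls([(250,168),(302,203)]),0),"top of small scene at z .1,.13,.15",[atz(s,bls([(314,40)]),z)[0] for z in (.1,.13,.15)])
E
```

```text
top pipe pts [[ 0.61644647 -0.01420454  0.11      ]
 [ 0.59036754 -0.01150074  0.11      ]
 [ 0.49902622 -0.00159616  0.11      ]
 [ 0.45972578  0.00235269  0.11      ]]
scene pipe pts [[ 0.62422938 -0.00573431  0.11      ]
 [ 0.59709788 -0.00366718  0.11      ]
 [ 0.48479928  0.007425    0.11      ]
 [ 0.46753515  0.00851313  0.11      ]]
collar near/far edges top: [[ 0.50216949 -0.00309867  0.115     ]
 [ 0.53952931 -0.00145603  0.115     ]
 [ 0.56231253 -0.00461508  0.115     ]]
flange:  [[0.37260847 0.01704486 0.003     ]] [[0.36872589 0.01185916 0.003     ]]
block corners [[0.55352745 0.41457965 0.065     ]
 [0.52502148 0.30260082 0.065     ]
 [0.41509708 0.33763137 0.065     ]
 [0.44346569 0.44247162 0.065     ]]
slot/jaw ends [[0.51546206 0.34721011 0.065     ]
 [0.44275727 0.36455219 0.065     ]]
scene block corners [[0.53242659 0.31926392 0.065     ]
 [0.41874463 0.3487863  0.065     ]
 [0.44791401 0.44623139 0.065     ]]
lighter top scene/top [[0.49559955 0.41096602 0.145     ]] [[0.492071   0.40504483 0.145     ]]
handle top centre: scene [[0.48105155 0.35752632 0.213     ]] top [[0.47814013 0.35455739 0.213     ]]
small tips [[3.60435705e-01 3.49456313e-01 0.00000000e+00]
 [3.56918859e-01 3.89485681e-01 1.11022302e-16]] top of small scene at z .1,.13,.15 [array([0.32348813, 0.34885222, 0.1       ]), array([0.34949343, 0.36157009, 0.13      ]), array([0.36683029, 0.37004867, 0.15      ])]
```

```bash
python3 - <<'E'
from h import *
s,t=T0()
from scipy.optimize import least_squares
obs=[]
for f,n in((s,'scene'),(t,'top')):
    c=f["color"].astype(int); r,g,b=c[...,0],c[...,1],c[...,2]
    # pipe samples around predicted axis: search perpendicular profile
    P0=np.array([.535,-.002,.11]); yaw=-.1; d=np.array([np.cos(yaw),np.sin(yaw),0])
    for a in list(np.arange(.040,.09,.006))+list(np.arange(-.068,-.036,.006)):
        uv,uv2=proj(f,[P0+d*a,P0+d*(a+.01)]); tg=(uv2-uv)/np.linalg.norm(uv2-uv); nn=np.array([-tg[1],tg[0]])
        k=np.arange(-12,12.01,.25); pts=(uv+k[:,None]*nn).astype(np.float32)
        v=cv2.remap(f["color"].astype(np.float32),pts[:,None,0].copy(),pts[:,None,1].copy(),cv2.INTER_LINEAR)[:,0]
        red=(v[:,0]-v[:,2])/(v.sum(1)+1)   # copper saturation/hue
        hue=(v[:,0]-v[:,1])/(v[:,0]-v[:,2]+1)
        m=(hue>.72)&(v[:,0]-v[:,2]>30)&(np.abs(k)<9)
        if m.sum()>8: 
            mid=(k[m].min()+k[m].max())/2; obs.append((f,a,uv+mid*nn,nn,m.sum()*.25)); 
print([(o[0]['fx']>440,round(o[1],3),o[2].round(1),o[4]) for o in obs])
for sel in (obs,[o for o in obs if o[0] is s],[o for o in obs if o[0] is t]):
    def res(x):
        out=[]
        for f,a,uv,nn,_ in sel:
            d=np.array([np.cos(x[1]),np.sin(x[1]),0]); P=np.array([.535,x[0],.11])
            out.append((proj(f,P+d*a)[0]-uv)@nn)
        return out
    r=least_squares(res,[0,-.1],loss='soft_l1'); print(r.x,np.abs(res(r.x)).mean())
E
```

```text
[]
[ 0.  -0.1] nan
[ 0.  -0.1] nan
[ 0.  -0.1] nan<stdin>:26: RuntimeWarning: Mean of empty slice.
  ret = ret.dtype.type(ret / rcount)
```

```bash
cat > pipe.py <<'E'
from h import *
from scipy.optimize import least_squares
def fit(s,t,th=.62,verbose=True):
    obs=[]
    P0=np.array([.535,-.002,.11]); d=np.array([np.cos(-.1),np.sin(-.1),0])
    for f in (s,t):
        for a in list(np.arange(.040,.09,.006))+list(np.arange(-.068,-.036,.006)):
            uv,uv2=proj(f,[P0+d*a,P0+d*(a+.01)]); tg=(uv2-uv)/np.linalg.norm(uv2-uv); nn=np.array([-tg[1],tg[0]])
            k=np.arange(-9,9.01,.25); pts=(uv+k[:,None]*nn).astype(np.float32)
            v=cv2.remap(f["color"].astype(np.float32),pts[:,[0]].copy(),pts[:,[1]].copy(),cv2.INTER_LINEAR)[:,0]
            hue=(v[:,0]-v[:,1])/(v[:,0]-v[:,2]+1)
            if verbose and len(obs)%8==0: print(hue[::4].round(2))
            m=hue>th
            if m.sum()>8: obs.append((f,a,uv+(k[m].min()+k[m].max())/2*nn,nn,(k[m].max()-k[m].min())))
    print([float(o[4]) for o in obs])
    for sel in (obs,[o for o in obs if o[0] is s],[o for o in obs if o[0] is t]):
        def res(x):
            d=np.array([np.cos(x[1]),np.sin(x[1]),0]); P=np.array([.535,x[0],.11])
            return [(proj(f,P+d*a)[0]-uv)@nn for f,a,uv,nn,_ in sel]
        r=least_squares(res,[0,-.1],loss='soft_l1'); print(r.x,np.abs(res(r.x)).mean())
if __name__=="__main__": fit(*T0())
E
python3 pipe.py
```

```text
[0.43 0.43 0.44 0.43 0.41 0.41 0.41 0.4  0.39 0.38 0.38 0.38 0.38 0.38
 0.37 0.39 0.42 0.44 0.43]
[0.43 0.43 0.42 0.41 0.41 0.42 0.45 0.49 0.56 0.6  0.57 0.57 0.54 0.48
 0.4  0.4  0.41 0.43 0.42]
[0.43 0.43 0.43 0.43 0.42 0.45 0.65 0.7  0.69 0.69 0.69 0.69 0.69 0.65
 0.5  0.43 0.43 0.42 0.42]
[0.43 0.43 0.43 0.43 0.42 0.46 0.6  0.67 0.67 0.68 0.69 0.69 0.69 0.62
 0.48 0.44 0.44 0.43 0.44]
[0.46 0.46 0.47 0.46 0.45 0.47 0.63 0.7  0.71 0.7  0.7  0.7  0.71 0.68
 0.5  0.45 0.46 0.46 0.46]
[7.25, 6.75, 6.75, 6.75, 7.25, 7.0, 7.0, 6.25, 6.5, 6.5, 6.5, 6.25, 7.25, 7.0, 7.0, 7.25, 7.25, 7.25, 7.0, 7.0, 7.25, 7.25, 7.25, 7.5]
[-0.00387886 -0.10227119] 0.08783418583317788
[-0.0041256  -0.10438066] 0.04405596361051802
[-0.0037268  -0.10065027] 0.05581522619333163
```

The pipe axis fits agree from both cameras: y = -0.0039 at x = 0.535, yaw -0.10. That puts the collar at about (0.520, -0.002, 0.110), the hexagon at (0.548, -0.005), and the slot at about (0.480, 0.357).

```bash
cat >> h.py <<'E'
YU=-.102
COL=np.array([.520,-.0024,.110]); HEX=np.array([.548,-.0052,.110])
def Rt(yaw,lean=0):  # pointing down, tool x at yaw; lean deg about own x (+ = body to the robot's right)
    return R.from_euler('xyz',[np.pi,0,yaw])*R.from_rotvec([np.deg2rad(lean),0,0])
def rel(p,Rg,st=None,p0=None,R0=None):
    if p0 is None:
        st=st or observe(); p0=st["position"]; R0=R.from_euler('xyz',st["tool_rot"])
    v=R0.inv().apply(np.array(p)-p0); w=(R0.inv()*Rg).as_rotvec(degrees=True)
    print(("%.4f %.4f %.4f "%tuple(v))+("%.2f %.2f %.2f"%tuple(w)))
def arc(c,yaw,l0,leans,off,x0=0):  # rows turning about pipe axis from lean l0, tcp = c - off.. along tool z
    R0=Rt(yaw,l0); p0=c+R0.apply([0,0,off])
    for l in leans: rel(c+Rt(yaw,l).apply([0,0,off]),Rt(yaw,l),p0=p0,R0=R0)
def show():
    s=observe(); print("t %.2f"%s["clock"],s["position"].round(4),s["tool_rot"].round(3),"F",s["force"].round(1),"M",s["moment"].round(2),"w %.4f f %.1f"%(s["grip_width"],s["finger_force"]),s["qpos"].round(2))
E
python3 - <<'E'
from h import *
rel([.30,-.42,.45],Rt(YU,0))
print("from there:"); rel(COL-[0,0,-.16]+[0,0,0],Rt(YU,30),p0=np.array([.30,-.42,.45]),R0=Rt(YU,0))
c=COL+Rt(YU,30).apply([0,0,-.12]); print(c); rel(c,Rt(YU,30),p0=np.array([.30,-.42,.45]),R0=Rt(YU,0))
E
```

```text
0.1753 -0.1395 -0.2188 -0.02 0.00 21.53
from there:
0.1763 -0.4378 0.1800 30.00 0.00 0.00
[ 0.51389061 -0.06208815  0.21392305]
0.1763 -0.3778 0.2361 30.00 0.00 0.00
```

Call:
send_rows(plan="0 0 -0.04 0 0 0 0.085; 0 0 -0.08 0 0 0 0.085; 0 0 -0.12 0 0 0 0.085; 0 0 -0.16 0 0 0 0.085; 0 0 -0.2 0 0 0 0.085; 0 0 -0.22 0 0 0 0.085")

```text
clock: 0.8
position: [0.169, -0.6021, 0.4564]
tool_rot: [3.136, -0.0, 0.274]
force: [0.1, -0.2, 0.0]
grip_width: 0.0854
finger_force: 0.0
```

Call:
send_rows(plan="0.478 -0.427 0.03 0 0 21.5 0.085; 0.478 -0.427 0.03 0 0 21.5 0.085; 0.478 -0.427 0.03 0 0 21.5 0.085; 0.478 -0.427 0.03 0 0 21.5 0.085; 0.478 -0.427 0.03 0 0 21.5 0.085; 0.478 -0.427 0.03 0 0 21.5 0.085; 0.478 -0.427 0.03 0 0 21.5 0.085; 0.478 -0.427 0.03 0 0 21.5 0.085; 0.478 -0.427 0.03 0 0 21.5 0.085; 0.478 -0.427 0.03 0 0 21.5 0.085")

```text
clock: 1.63
position: [0.3903, -0.2538, 0.4323]
tool_rot: [3.141, -0.0, -0.102]
force: [0.5, -0.7, 0.2]
grip_width: 0.085
finger_force: 0.0
```

```bash
python3 - <<'E'
from h import *
show(); rel(COL+Rt(YU,30).apply([0,0,-.16]),Rt(YU,30))
E
```

```text
t 1.63 [ 0.3903 -0.2538  0.4323] [ 3.141 -0.    -0.102] F [ 0.5 -0.7  0.2] M [ 0.01 -0.01  0.03] w 0.0850 f 0.0 [ 0.66  0.1  -0.23  1.68  0.02  1.36 -1.25]
0.1034 -0.1834 0.1837 30.02 -0.02 0.03
```

Call:
send_rows(plan="0.1034 -0.1834 0.06 30 0 0 0.085; 0.1034 -0.1834 0.06 30 0 0 0.085; 0.1034 -0.1834 0.06 30 0 0 0.085; 0.1034 -0.1834 0.06 30 0 0 0.085; 0.1034 -0.1834 0.06 30 0 0 0.085; 0.1034 -0.1834 0.1 30 0 0 0.085; 0.1034 -0.1834 0.14 30 0 0 0.085; 0.1034 -0.1834 0.18 30 0 0 0.085; 0.1034 -0.1834 0.1837 30 0 0 0.085; 0.1034 -0.1834 0.1837 30 0 0 0.085")

```text
clock: 2.47
position: [0.5107, -0.0836, 0.2478]
tool_rot: [-2.617, 0.003, -0.102]
force: [0.6, -0.3, 1.4]
grip_width: 0.0852
finger_force: 0.0
```

```bash
python3 - <<'E'
from h import *
show(); rel(COL+Rt(YU,30).apply([0,0,.014]),Rt(YU,30))
E
```

```text
t 2.47 [ 0.5107 -0.0836  0.2478] [-2.617  0.003 -0.102] F [ 0.6 -0.3  1.4] M [-0.47  0.08 -0.04] w 0.0852 f 0.0 [ 0.6   0.46 -0.33  1.81 -0.43  1.05 -1.14]
0.0016 -0.0017 0.1742 -0.08 0.17 -0.07
```

Call:
send_rows(plan="0.001 -0.001 0.04 0 0 0 0.085; 0.001 -0.001 0.08 0 0 0 0.085; 0.001 -0.001 0.12 0 0 0 0.085; 0.001 -0.001 0.15 0 0 0 0.085; 0.001 -0.001 0.174 0 0 0 0.085; 0.001 -0.001 0.174 0 0 0 0.085; 0.001 -0.001 0.174 0 0 0 0.085")

```text
clock: 3.05
position: [0.5225, 0.0034, 0.1]
tool_rot: [-2.617, -0.001, -0.101]
force: [0.3, -0.6, 0.5]
grip_width: 0.0848
finger_force: 0.0
```

```bash
python3 - <<'E'
from h import *
show(); rel(COL+Rt(YU,30).apply([0,0,.014]),Rt(YU,30))
s=imaging.grab_frame("scene");t=imaging.grab_frame("top")
cv2.imwrite("pics/c2.png",np.hstack([crop(t,230,140,100,150,4),crop(s,200,130,100,150,4)]))
E
```

```text
t 3.05 [0.5225 0.0034 0.1   ] [-2.617e+00 -1.000e-03 -1.010e-01] F [ 0.3 -0.6  0.5] M [-0.55  0.02 -0.03] w 0.0848 f 0.0 [ 0.48  0.66 -0.39  1.96 -0.49  0.65 -1.11]
-0.0019 0.0002 0.0023 -0.03 -0.05 0.07
```

View pics/c2.png

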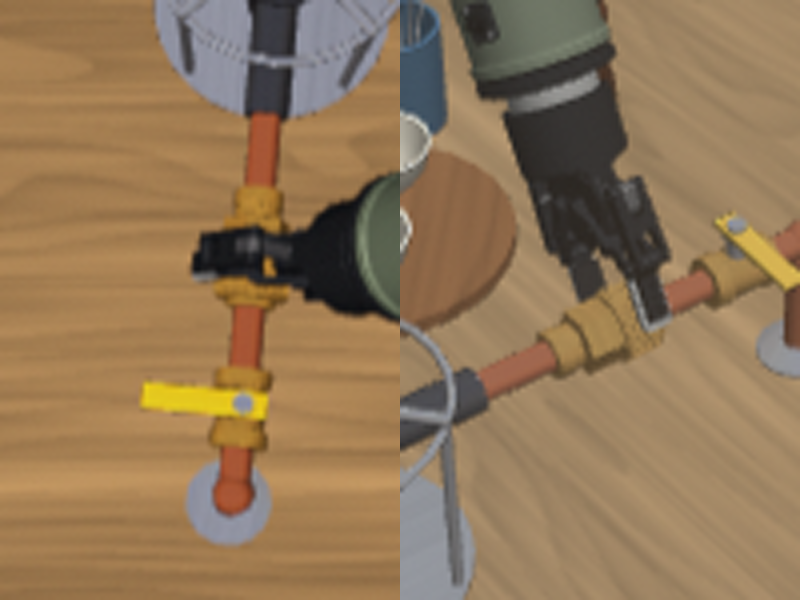

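The fingers straddle the collar, at top (245,250) and scene (640,300). I'll shift 4 mm towards the robot and close gently.

Call:
send_rows(plan="-0.004 0 0.001 0 0 0 0.085; -0.004 0 0.001 0 0 0 0.04; -0.004 0 0.001 0 0 0 0.04; -0.004 0 0.001 0 0 0 0.04; -0.004 0 0.001 0 0 0 0.04; -0.004 0 0.001 0 0 0 0.04; -0.004 0 0.001 0 0 0 0.04; -0.004 0 0.001 0 0 0 0.04", grip_force=25)

```text
clock: 3.82
position: [0.5175, 0.004, 0.0978]
tool_rot: [-2.618, -0.001, -0.102]
force: [-3.8, -4.3, 9.0]
grip_width: 0.049
finger_force: 28.3
```

```bash
python3 - <<'E'
from h import *
show(); arc(COL,YU,30,[24,17,10,3,-4,-11,-18,-25,-30],.014)
print(); arc(COL,YU,-30,[-36,-42,-48],.014)
E
```

```text
t 3.82 [0.5175 0.004  0.0978] [-2.618e+00 -1.000e-03 -1.020e-01] F [-3.8 -4.3  9. ] M [-0.37  0.37  0.25] w 0.0490 f 28.3 [ 0.49  0.66 -0.4   1.97 -0.49  0.64 -1.1 ]
0.0000 0.0015 -0.0001 -6.00 0.00 0.00
-0.0000 0.0031 -0.0004 -13.00 0.00 0.00
-0.0000 0.0048 -0.0008 -20.00 0.00 0.00
0.0000 0.0064 -0.0015 -27.00 0.00 -0.00
-0.0000 0.0078 -0.0024 -34.00 0.00 -0.00
-0.0000 0.0092 -0.0034 -41.00 0.00 -0.00
-0.0000 0.0104 -0.0046 -48.00 0.00 0.00
-0.0000 0.0115 -0.0060 -55.00 0.00 0.00
-0.0000 0.0121 -0.0070 -60.00 0.00 0.00

0.0000 0.0015 -0.0001 -6.00 0.00 0.00
0.0000 0.0029 -0.0003 -12.00 0.00 0.00
0.0000 0.0043 -0.0007 -18.00 0.00 0.00
```

Call:
send_rows(plan="0 0.0015 -0.0001 -6 0 0 0.04; 0 0.003 -0.0004 -12 0 0 0.04; 0 0.0044 -0.0007 -18 0 0 0.04; 0 0.0058 -0.0012 -24 0 0 0.04; 0 0.007 -0.0019 -30 0 0 0.04; 0 0.0082 -0.0027 -36 0 0 0.04; 0 0.0094 -0.0036 -42 0 0 0.04; 0 0.0104 -0.0046 -48 0 0 0.04; 0 0.0113 -0.0058 -54 0 0 0.04; 0 0.0121 -0.007 -60 0 0 0.04")

```text
clock: 4.65
position: [0.5161, -0.0088, 0.0983]
tool_rot: [2.718, -0.0, -0.102]
force: [-8.3, 3.6, -22.0]
grip_width: 0.0489
finger_force: 29.0
```

```bash
python3 - <<'E'
from h import *
show()
E
```

```text
t 4.65 [ 0.5161 -0.0088  0.0983] [ 2.718 -0.    -0.102] F [ -8.3   3.6 -22. ] M [ 3.43  1.48 -0.81] w 0.0489 f 29.0 [-0.62  0.67  0.4   1.95  0.22  0.74 -2.14]
```

Call:
send_rows(plan="0 0.0015 -0.0001 -6 0 0 0.04; 0 0.0029 -0.0003 -12 0 0 0.04; 0 0.0037 -0.0005 -15 0 0 0.04; 0 0.0037 -0.0005 -15 0 0 0.04")

```text
clock: 4.98
position: [0.5153, -0.0119, 0.0992]
tool_rot: [2.451, 0.004, -0.099]
force: [-5.3, 7.0, 15.4]
grip_width: 0.0492
finger_force: 34.1
```

```bash
python3 - <<'E'
from h import *
show()
E
```

```text
t 4.98 [ 0.5153 -0.0119  0.0992] [ 2.451  0.004 -0.099] F [-5.3  7.  15.4] M [-0.39  0.96 -0.83] w 0.0492 f 34.1 [-0.8   0.81  0.51  1.89  0.32  0.87 -2.29]
```

Call:
send_rows(plan="0 0 0 0 0 0 0.085; 0 0 0 0 0 0 0.085; 0 0 0 0 0 0 0.085; 0 0 0 0 0 0 0.085; 0 -0.0015 -0.0001 6 0 0 0.085; 0 -0.0029 -0.0003 12 0 0 0.085; 0 -0.0043 -0.0007 18 0 0 0.085; 0 -0.0057 -0.0012 24 0 0 0.085; 0 -0.007 -0.0019 30 0 0 0.085; 0 -0.0082 -0.0027 36 0 0 0.085")

```text
clock: 5.82
position: [0.5167, -0.0051, 0.0971]
tool_rot: [3.077, 0.0, -0.103]
force: [-0.7, -0.5, -1.2]
grip_width: 0.0851
finger_force: 0.0
```

```bash
python3 - <<'E'
from h import *
show(); 
for l in (20,30): rel(COL+Rt(YU,l).apply([0,0,.014]),Rt(YU,l))
s=imaging.grab_frame("scene");t=imaging.grab_frame("top")
cv2.imwrite("pics/c3.png",np.hstack([crop(t,265,185,50,50,8),crop(s,235,185,50,50,8)]))
E
```

```text
t 5.82 [ 0.5167 -0.0051  0.0971] [ 3.077  0.    -0.103] F [-0.7 -0.5 -1.2] M [ 0.09 -0.02  0.05] w 0.0851 f 0.0 [-0.25  0.56  0.14  1.99 -0.02  0.61 -1.79]
0.0030 -0.0079 -0.0002 23.72 0.02 -0.04
0.0030 -0.0100 -0.0014 33.72 0.02 -0.04
```

View pics/c3.png

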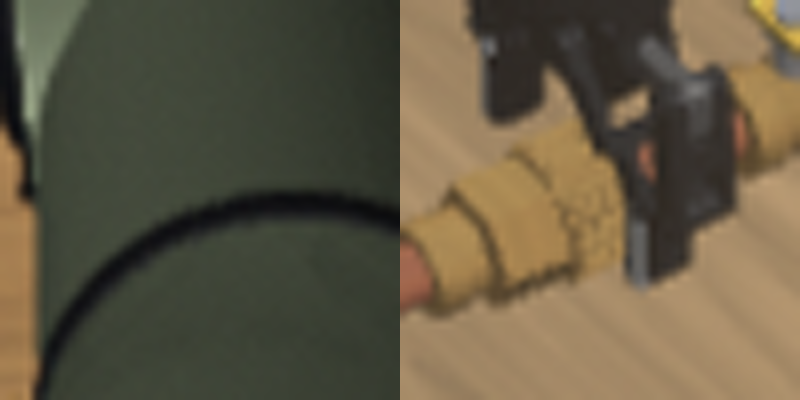

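Call:
send_rows(plan="0.003 -0.0015 0 6 0 0 0.085; 0.003 -0.003 0 12 0 0 0.085; 0.003 -0.006 0 18 0 0 0.085; 0.003 -0.0079 0 23.7 0 0 0.085; 0.003 -0.0095 -0.001 30 0 0 0.085; 0.003 -0.01 -0.0014 33.7 0 0 0.085; 0.003 -0.01 -0.0014 33.7 0 0 0.04; 0.003 -0.01 -0.0014 33.7 0 0 0.04; 0.003 -0.01 -0.0014 33.7 0 0 0.04; 0.003 -0.01 -0.0014 33.7 0 0 0.04")

```text
clock: 6.75
position: [0.5198, 0.0047, 0.0962]
tool_rot: [-2.627, 0.005, -0.101]
force: [-3.9, -9.9, 1.0]
grip_width: 0.0489
finger_force: 27.2
```

Call:
send_rows(plan="0.003 0 0 0 0 0 0.04; 0.003 0 0 0 0 0 0.04; 0.003 0 0 0 0 0 0.04; 0.003 0.0008 0 -3 0 0 0.04; 0.003 0.0015 -0.0001 -6 0 0 0.04; 0.003 0.0015 -0.0001 -6 0 0 0.04; 0.003 0.0015 -0.0001 -6 0 0 0.04")

```text
clock: 7.33
position: [0.5201, 0.0034, 0.0952]
tool_rot: [-2.734, 0.008, -0.098]
force: [-17.4, -14.8, 2.0]
grip_width: 0.0492
finger_force: 28.0
```

```bash
python3 - <<'E'
from h import *
show(); 
E
```

```text
t 7.33 [0.5201 0.0034 0.0952] [-2.734  0.008 -0.098] F [-17.4 -14.8   2. ] M [-3.32  3.36  1.08] w 0.0492 f 28.0 [ 0.35  0.62 -0.3   1.97 -0.41  0.62 -1.22]
```

Call:
send_rows(plan="-0.003 0.0025 -0.001 -6 0 0 0.04; -0.003 0.004 -0.0013 -12 0 0 0.04; -0.003 0.0054 -0.0016 -18 0 0 0.04; -0.003 0.0068 -0.0022 -24 0 0 0.04; -0.003 0.0068 -0.0022 -24 0 0 0.04; -0.003 0.0068 -0.0022 -24 0 0 0.04")

```text
clock: 7.83
position: [0.5185, -0.0029, 0.0957]
tool_rot: [3.126, 0.003, -0.096]
force: [-4.5, -16.0, -1.3]
grip_width: 0.0494
finger_force: 31.5
```

```bash
python3 - <<'E'
from h import *
show()
for l in (0,-12,-24,-42): rel(COL+Rt(YU,l).apply([0,0,.014]),Rt(YU,l))
E
```

```text
t 7.83 [ 0.5185 -0.0029  0.0957] [ 3.126e+00  3.000e-03 -9.600e-02] F [ -4.5 -16.   -1.3] M [-2.86  0.84  0.18] w 0.0494 f 31.5 [-0.19  0.56  0.09  1.99 -0.06  0.6  -1.72]
0.0014 -0.0006 -0.0003 0.90 0.17 0.33
0.0014 0.0023 -0.0006 -11.10 0.13 0.35
0.0014 0.0051 -0.0015 -23.10 0.09 0.36
0.0014 0.0088 -0.0038 -41.10 0.04 0.38
```

Call:
send_rows(plan="0.001 0.003 -0.0004 -6 0 0 0.04; 0.001 0.0045 -0.0006 -12 0 0 0.04; 0.001 0.0058 -0.001 -18 0 0 0.04; 0.001 0.0058 -0.001 -18 0 0 0.04; 0.001 0.0058 -0.001 -18 0 0 0.04")

```text
clock: 8.25
position: [0.5191, -0.0074, 0.0969]
tool_rot: [2.815, 0.003, -0.096]
force: [-6.0, -4.0, 5.5]
grip_width: 0.0491
finger_force: 32.0
```

```bash
python3 - <<'E'
from h import *
show()
E
```

```text
t 8.25 [ 0.5191 -0.0074  0.0969] [ 2.815  0.003 -0.096] F [-6.  -4.   5.5] M [-0.68  1.15 -0.15] w 0.0491 f 32.0 [-0.53  0.64  0.34  1.96  0.17  0.7  -2.05]
```

Call:
send_rows(plan="0 0.0014 -0.0003 -6 0 0 0.04; 0 0.0027 -0.0009 -12 0 0 0.04; 0 0.004 -0.0016 -18 0 0 0.04; 0 0.0047 -0.002 -22 0 0 0.04; 0 0.0047 -0.002 -22 0 0 0.04; 0 0.0047 -0.002 -22 0 0 0.04")

```text
clock: 8.75
position: [0.5195, -0.011, 0.1008]
tool_rot: [2.434, 0.001, -0.097]
force: [-4.3, 0.3, 8.1]
grip_width: 0.0489
finger_force: 31.3
```

```bash
python3 - <<'E'
from h import *
show()
E
```

```text
t 8.75 [ 0.5195 -0.011   0.1008] [ 2.434e+00  1.000e-03 -9.700e-02] F [-4.3  0.3  8.1] M [-0.35  0.63 -0.31] w 0.0489 f 31.3 [-0.81  0.82  0.51  1.88  0.32  0.88 -2.3 ]
```

Call:
send_rows(plan="0 0 0 0 0 0 0.085; 0 0 0 0 0 0 0.085; 0 0 0 0 0 0 0.085; 0 0 0 0 0 0 0.085; 0 0 -0.03 0 0 0 0.085; 0 0 -0.07 0 0 0 0.085; 0 0 -0.11 0 0 0 0.085; 0 0 -0.15 0 0 0 0.085; 0 0 -0.19 6 0 0 0.085; 0 0 -0.23 12 0 0 0.085")

```text
clock: 9.58
position: [0.5347, 0.1376, 0.2762]
tool_rot: [2.651, 0.004, -0.098]
force: [1.5, 0.5, -0.5]
grip_width: 0.0853
finger_force: 0.0
```

```bash
python3 - <<'E'
from h import *
show()
rel([.47,.33,.37],Rt(1.309))
E
```

```text
t 9.58 [0.5347 0.1376 0.2762] [ 2.651  0.004 -0.098] F [ 1.5  0.5 -0.5] M [ 0.6  -0.06 -0.03] w 0.0853 f 0.0 [-0.9   0.56  0.48  1.62  0.17  1.29 -2.19]
-0.0836 -0.1193 -0.1696 23.10 19.92 -78.84
```

Call:
send_rows(plan="-0.03 -0.03 -0.08 2 2 -7 0.085; -0.0836 -0.1193 -0.1696 23.1 19.9 -78.8 0.085; -0.0836 -0.1193 -0.1696 23.1 19.9 -78.8 0.085; -0.0836 -0.1193 -0.1696 23.1 19.9 -78.8 0.085; -0.0836 -0.1193 -0.1696 23.1 19.9 -78.8 0.085; -0.0836 -0.1193 -0.1696 23.1 19.9 -78.8 0.085; -0.0836 -0.1193 -0.1696 23.1 19.9 -78.8 0.085; -0.0836 -0.1193 -0.1696 23.1 19.9 -78.8 0.085; -0.0836 -0.1193 -0.1696 23.1 19.9 -78.8 0.085; -0.0836 -0.1193 -0.1696 23.1 19.9 -78.8 0.085")

```text
clock: 10.42
position: [0.4707, 0.3278, 0.3686]
tool_rot: [3.074, 0.047, 1.099]
force: [-0.1, -0.2, 0.2]
grip_width: 0.0853
finger_force: 0.0
```

```bash
python3 - <<'E'
from h import *
import pickle
show()
rel([.480,.357,.30],Rt(1.309))
s=imaging.grab_frame("scene");t=imaging.grab_frame("top"); pickle.dump((s,t),open('fr2.pkl','wb'))
s0,t0=T0()
cv2.imwrite("pics/c4.png",np.vstack([np.hstack([crop(t0,272,182,40,30,10),crop(s0,230,190,40,30,10)]),np.hstack([crop(t,272,182,40,30,10),crop(s,230,190,40,30,10)])]))
import pipe; pipe.fit(s,t,verbose=False)
E
```

```text
t 10.42 [0.4707 0.3278 0.3686] [3.074 0.047 1.099] F [-0.1 -0.2  0.2] M [ 0.09  0.06 -0.01] w 0.0853 f 0.0 [-0.86  0.33  0.14  1.55  0.04  1.28 -1.21]
0.0334 -0.0095 0.0666 3.59 3.09 -11.91
[7.25, 6.75, 6.75, 7.0, 7.25, 7.0, 7.0, 6.5, 6.5, 6.5, 6.5, 6.25, 7.25, 7.25, 7.0, 7.25, 7.25, 7.25, 7.0, 7.25, 7.25, 7.25, 7.25, 7.5]
[-0.00389972 -0.10277238] 0.0808577041302137
[-0.00420969 -0.10403798] 0.042056014491802574
[-0.00371831 -0.10155096] 0.044690002907679625
```

View pics/c4.png

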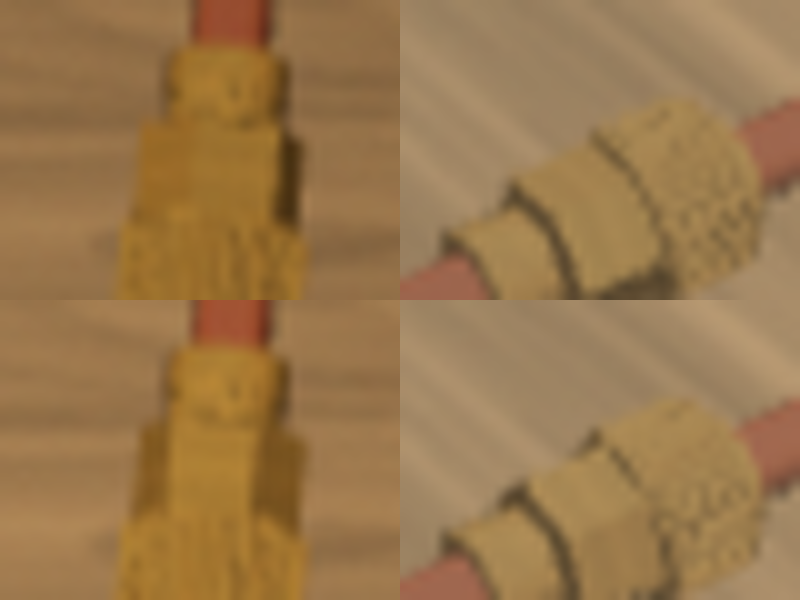

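In the lower-left crop the hexagon corners are at x = 170 and x = 258, with the axis at 219. That is a lean of about 0.40 rad to the right, and finger-tight is 0.38. The corner moved about 78° from the first picture, which is consistent with a start near 0.84, so the nut is finger-tight and the washer is unturned. Next is the spanner.

Call:
send_rows(plan="0.0334 -0.0095 0.03 3.6 3.1 -11.9 0.07; 0.0334 -0.0095 0.0666 3.6 3.1 -11.9 0.07; 0.0334 -0.0095 0.0666 3.6 3.1 -11.9 0.07; 0.0334 -0.0095 0.0666 3.6 3.1 -11.9 0.07; 0.0334 -0.0095 0.0666 3.6 3.1 -11.9 0.07")

```text
clock: 10.93
position: [0.4807, 0.3569, 0.3011]
tool_rot: [3.14, 0.002, 1.298]
force: [-0.0, 0.1, 0.3]
grip_width: 0.0702
finger_force: 0.0
```

```bash
python3 - <<'E'
from h import *
show()
rel([.480,.357,.157],Rt(1.309))
import pickle
s,t=pickle.load(open('fr2.pkl','rb'))
print("hex near edge (collar top) / far edge", atz(t,[[272+21,182+21.3]],.134), atz(t,[[272+21,182+12.8]],.1305))
print(atz(s,[[230+(600-400)/10,190+13.2]],.134)) 
print("pred px scene collar-hex edge crown", proj(s,[[.535,-.0039,.135]]), "top",proj(t,[[.535,-.0039,.135]]))
f=imaging.grab_frame("top"); f2=imaging.grab_frame("scene")
cv2.imwrite("pics/c5.png",np.hstack([crop(f,125,170,100,100,4),crop(f2,325,190,100,100,4)]))
E
```

```text
t 10.93 [0.4807 0.3569 0.3011] [3.140e+00 2.000e-03 1.298e+00] F [-0.   0.1  0.3] M [ 0.04 -0.04  0.03] w 0.0702 f 0.0 [-0.79  0.42  0.07  1.59 -0.03  1.14 -0.99]
0.0002 -0.0010 0.1441 0.12 0.14 -0.66
hex near edge (collar top) / far edge [[ 0.53341063 -0.00275033  0.134     ]] [[ 0.55799165 -0.00329655  0.1305    ]]
[[ 0.53411355 -0.01238859  0.134     ]]
pred px scene collar-hex edge crown [[251.64172383 204.67902435]] top [[293.42476827 202.66172606]]
```

View pics/c5.png

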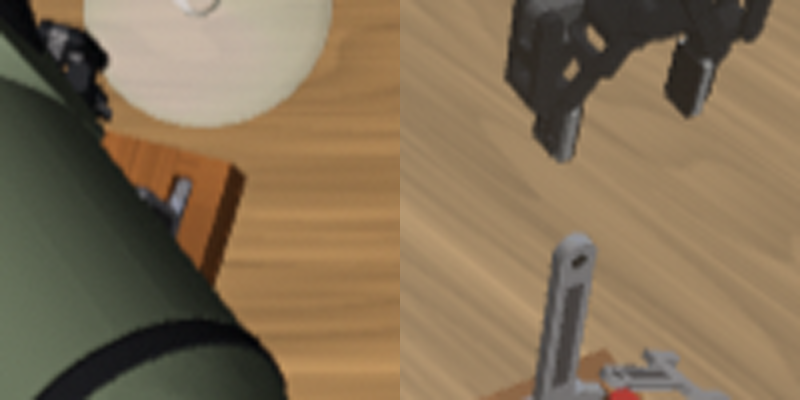

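The small lookalike seems to look different from before, so I'll compare it over time.

```bash
python3 - <<'E'
from h import *
import pickle
s0,t0=T0(); s1,t1=pickle.load(open('fr2.pkl','rb')); s=imaging.grab_frame("scene"); t=imaging.grab_frame("top")
z=lambda f:crop(f,330,230,100,100,2.6); w=lambda f:crop(f,120,200,100,100,2.6)
cv2.imwrite("pics/c6.png",np.vstack([np.hstack([z(s0),z(s1),z(s)]),np.hstack([w(t0),w(t1),w(t)])]))
E
```

```text
(no output)
```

View pics/c6.png

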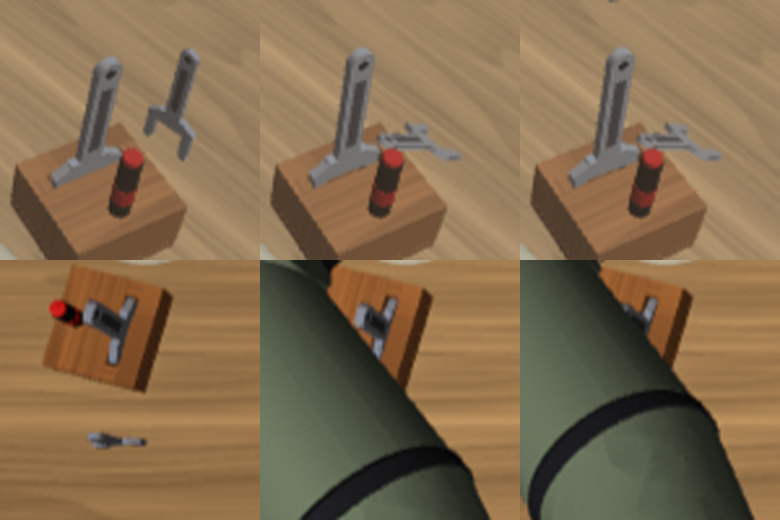

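The small lookalike stood on its jaw at t=0 and has since toppled. The big spanner also settled into a slightly different lean, and the arm was far from both, so I take this as settling. I'll re-measure the handle.

```bash
python3 - <<'E'
from h import *
s=imaging.grab_frame("scene")
# handle top centre and handle foot (where it meets the jaw shoulders) in panel px /2.6
px=lambda x,y:[330+x/2.6,230+y/2.6]
print(atz(s,[px(100,57)],.205),atz(s,[px(86,145)],.085))
d=np.array([.257,.966,0]);b=np.array([.481,.358,0])
for a in (-.015,-.01,-.005,0,.005,.01): print(a,((proj(s,[b+d*a+[0,0,.205],b+[0,0,.085]])-[330,230])*2.6).round(1).tolist())
rel([.480,.357,.157],Rt(1.309))
E
```

```text
[[0.47790126 0.34694079 0.205     ]] [[0.47606479 0.35096684 0.085     ]]
-0.015 [[97.5, 54.2], [88.2, 152.6]]
-0.01 [[100.8, 58.3], [88.2, 152.6]]
-0.005 [[104.2, 62.3], [88.2, 152.6]]
0 [[107.6, 66.4], [88.2, 152.6]]
0.005 [[111.0, 70.5], [88.2, 152.6]]
0.01 [[114.5, 74.6], [88.2, 152.6]]
-0.0001 -0.0006 0.1437 0.09 0.05 -0.40
```

Call:
send_rows(plan="-0.0075 0 0.04 0 4 -0.4 0.07; -0.0075 0 0.08 0 4 -0.4 0.07; -0.0075 0 0.11 0 4 -0.4 0.07; -0.0075 0 0.13 0 4 -0.4 0.07; -0.0075 0 0.1457 0 4 -0.4 0.07; -0.0075 0 0.1457 0 4 -0.4 0.07; -0.0075 0 0.1457 0 4 -0.4 0.07")

```text
clock: 11.77
position: [0.4784, 0.3492, 0.1541]
tool_rot: [3.141, -0.067, 1.309]
force: [-0.2, 0.1, 0.5]
grip_width: 0.0699
finger_force: 0.0
```

Call:
send_rows(plan="0 0 0 0 0 0 0.015; 0 0 0 0 0 0 0.015; 0 0 0 0 0 0 0.015; 0 0 0 0 0 0 0.015; 0 0 0 0 0 0 0.015; 0 0 0 0 0 0 0.015; 0 0 0 0 0 0 0.015; 0 0 0 0 0 0 0.015; 0 0 0 0 0 0 0.015", grip_force=100)

```text
clock: 12.52
position: [0.4787, 0.3495, 0.1546]
tool_rot: [3.14, -0.069, 1.31]
force: [-1.8, -0.9, 8.4]
grip_width: 0.0222
finger_force: 97.4
```

```bash
python3 - <<'E'
from h import *
show()
E
```

```text
t 12.52 [0.4787 0.3495 0.1546] [ 3.14  -0.069  1.31 ] F [-1.8 -0.9  8.4] M [-0.05  0.4   0.07] w 0.0222 f 97.4 [-0.73  0.54  0.03  1.81 -0.08  0.74 -0.91]
```

Call:
send_rows(plan="0 0 -0.02 0 0 0 0.015; 0 0 -0.05 0 0 0 0.015; 0 0 -0.09 0 0 0 0.015; 0 0 -0.13 0 0 0 0.015; 0 0 -0.17 0 0 0 0.015; 0 0 -0.21 0 0 0 0.015; 0 0 -0.25 0 0 0 0.015; 0 0 -0.25 0 0 0 0.015")

```text
clock: 13.18
position: [0.4754, 0.3332, 0.4111]
tool_rot: [3.135, -0.076, 1.31]
force: [0.5, 0.1, -1.7]
grip_width: 0.0225
finger_force: 99.4
```

```bash
python3 - <<'E'
from h import *
show()
# target: tool above hex, lean +21.8 (right), yaw YU; jaw dist below TCP 0.121
L=21.8
tc=HEX+Rt(YU,L).apply([0,0,-.121-.10]); print(tc)
rel(tc,Rt(YU,L))
E
```

```text
t 13.18 [0.4754 0.3332 0.4111] [ 3.135 -0.076  1.31 ] F [ 0.5  0.1 -1.7] M [-0.02 -0.05  0.02] w 0.0225 f 99.4 [-0.74  0.28  0.07  1.51 -0.06  1.29 -0.92]
[ 0.53964313 -0.08684572  0.31519537]
-0.3954 0.1701 0.0671 15.27 11.52 80.38
```

Call:
send_rows(plan="-0.395 0.17 0.02 15.3 11.5 80.4 0.015; -0.395 0.17 0.02 15.3 11.5 80.4 0.015; -0.395 0.17 0.02 15.3 11.5 80.4 0.015; -0.395 0.17 0.02 15.3 11.5 80.4 0.015; -0.395 0.17 0.02 15.3 11.5 80.4 0.015; -0.395 0.17 0.02 15.3 11.5 80.4 0.015; -0.395 0.17 0.02 15.3 11.5 80.4 0.015; -0.395 0.17 0.02 15.3 11.5 80.4 0.015; -0.395 0.17 0.02 15.3 11.5 80.4 0.015; -0.395 0.17 0.02 15.3 11.5 80.4 0.015")

```text
clock: 14.02
position: [0.5346, -0.079, 0.3579]
tool_rot: [-2.805, -0.032, 0.078]
force: [1.8, 0.5, -1.9]
grip_width: 0.0221
finger_force: 99.1
```

```bash
python3 - <<'E'
from h import *
show()
L=21.8
tc=HEX+Rt(YU,L).apply([0,0,-.121-.08])
rel(tc,Rt(YU,L))
E
```

```text
t 14.02 [ 0.5346 -0.079   0.3579] [-2.805 -0.032  0.078] F [ 1.8  0.5 -1.9] M [-0.5  -0.11 -0.07] w 0.0221 f 99.1 [-0.1   0.35  0.46  1.64 -0.49  1.33 -1.  ]
0.0037 0.0212 0.0577 2.35 1.91 10.27
```

Call:
send_rows(plan="0.0037 0.0212 0.03 2.4 1.9 10.3 0.015; 0.0037 0.0212 0.05 2.4 1.9 10.3 0.015; 0.0037 0.0212 0.0577 2.4 1.9 10.3 0.015; 0.0037 0.0212 0.0577 2.4 1.9 10.3 0.015; 0.0037 0.0212 0.0577 2.4 1.9 10.3 0.015")

```text
clock: 14.43
position: [0.5409, -0.0767, 0.2975]
tool_rot: [-2.762, -0.001, -0.093]
force: [0.9, 0.7, -0.6]
grip_width: 0.0226
finger_force: 99.1
```

```bash
python3 - <<'E'
from h import *
import pickle
show(); st=observe(); Rg=R.from_euler('xyz',st["tool_rot"]); p=st["position"]
s=imaging.grab_frame("scene");t=imaging.grab_frame("top"); pickle.dump((s,t),open('fr3.pkl','wb'))
# spanner pts in spanner coords (x,z) -> tool: y=x, z = .121 - z
pts=[(-21.5,-21),(21.5,-21),(-35.5,0),(35.5,0),(-12,60),(12,60),(0,25)]
P=np.array([p+Rg.apply([0,x/1e3,.121-z/1e3]) for x,z in pts])
ax=np.array([np.cos(YU),np.sin(YU),0])
H=np.array([HEX+ax*.013,HEX-ax*.013])
out=[]
for f,(x0,y0) in ((t,(245,150)),(s,(200,130))):
    im=crop(f,x0,y0,80,120,5)
    for q in proj(f,P): cv2.circle(im,tuple(int(v) for v in ((q-[x0,y0])*5)),2,(255,0,255),-1)
    out.append(im)
cv2.imwrite("pics/c7.png",np.hstack(out))
print([((proj(f,P)-o)*5).round(0).tolist() for f,o in ((t,(245,150)),(s,(200,130)))])
E
```

```text
t 14.43 [ 0.5409 -0.0767  0.2975] [-2.762e+00 -1.000e-03 -9.300e-02] F [ 0.9  0.7 -0.6] M [-0.61  0.03  0.01] w 0.0226 f 99.1 [-0.08  0.41  0.46  1.73 -0.59  1.21 -1.05]
[[[246.0, 227.0], [318.0, 238.0], [238.0, 216.0], [359.0, 237.0], [329.0, 205.0], [372.0, 212.0], [320.0, 219.0]], [[235.0, 329.0], [198.0, 312.0], [239.0, 299.0], [176.0, 271.0], [189.0, 184.0], [168.0, 176.0], [195.0, 242.0]]]
```

View pics/c7.png

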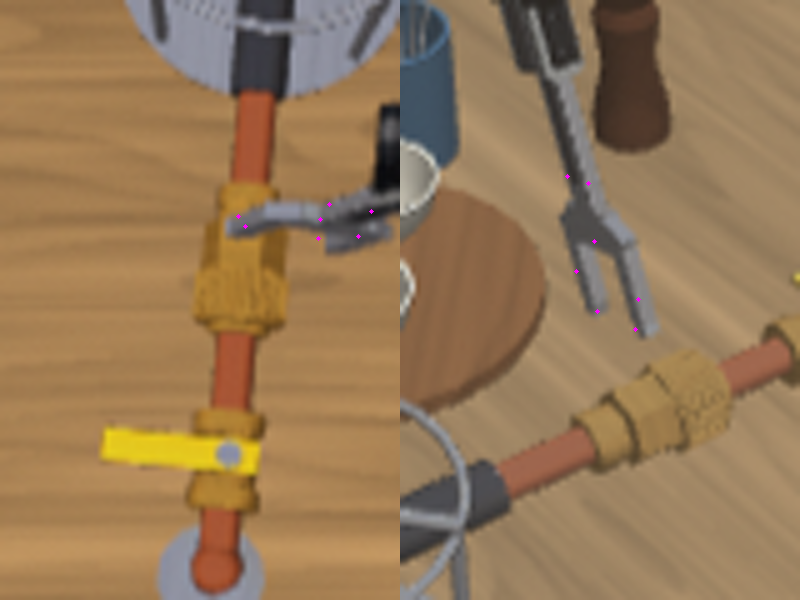

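The jaw hangs over the nut. The predicted dots sit within about 3 mm of it: the jaw is about 3 mm nearer the robot and about 3 mm lower than assumed. I'll correct for that and approach in stages.

```bash
cat >> h.py <<'E'
HX=np.array([.551,-.006,.110]); J=.123
def onto(l,d,yaw=YU): rel(HX+Rt(yaw,l).apply([0,0,-J-d]),Rt(yaw,l))
E
python3 - <<'E'
from h import *
onto(22.2,.052)
E
```

```text
0.0025 0.0046 0.0263 0.43 0.04 0.51
```

Call:
send_rows(plan="0.0025 0.0046 0.01 0.4 0 0.5 0.015; 0.0025 0.0046 0.02 0.4 0 0.5 0.015; 0.0025 0.0046 0.0263 0.4 0 0.5 0.015; 0.0025 0.0046 0.0263 0.4 0 0.5 0.015; 0.0025 0.0046 0.0263 0.4 0 0.5 0.015")

```text
clock: 14.95
position: [0.5435, -0.0719, 0.2701]
tool_rot: [-2.754, 0.004, -0.104]
force: [0.0, 0.1, -2.2]
grip_width: 0.0221
finger_force: 99.2
```

```bash
python3 - <<'E'
from h import *
show(); onto(22.2,.052); onto(22.2,.030);onto(22.2,.0)
E
```

```text
t 14.95 [ 0.5435 -0.0719  0.2701] [-2.754  0.004 -0.104] F [ 0.   0.1 -2.2] M [-0.62  0.03 -0.04] w 0.0221 f 99.2 [-0.07  0.45  0.45  1.76 -0.62  1.16 -1.03]
0.0008 -0.0009 -0.0017 0.01 0.17 -0.20
0.0009 -0.0010 0.0203 0.01 0.17 -0.20
0.0009 -0.0010 0.0503 0.01 0.17 -0.20
```

Call:
send_rows(plan="0.001 -0.001 0.005 0 0 0 0.015; 0.001 -0.001 0.01 0 0 0 0.015; 0.001 -0.001 0.015 0 0 0 0.015; 0.001 -0.001 0.02 0 0 0 0.015; 0.001 -0.001 0.02 0 0 0 0.015")

```text
clock: 15.37
position: [0.5451, -0.0633, 0.2514]
tool_rot: [-2.754, 0.004, -0.104]
force: [0.2, 0.1, -2.1]
grip_width: 0.0226
finger_force: 99.2
```

```bash
python3 - <<'E'
from h import *
show(); onto(22.2,.030);onto(22.2,.0)
E
```

```text
t 15.37 [ 0.5451 -0.0633  0.2514] [-2.754  0.004 -0.104] F [ 0.2  0.1 -2.1] M [-0.6   0.09 -0.03] w 0.0226 f 99.2 [-0.08  0.46  0.44  1.78 -0.64  1.12 -1.01]
0.0000 0.0001 -0.0003 -0.00 0.19 -0.21
0.0001 0.0001 0.0297 -0.00 0.19 -0.21
```

Call:
send_rows(plan="0 0 0.005 0 0 0 0.015; 0 0 0.01 0 0 0 0.015; 0 0 0.015 0 0 0 0.015; 0 0 0.015 0 0 0 0.015")

```text
clock: 15.7
position: [0.5456, -0.0577, 0.2375]
tool_rot: [-2.754, 0.004, -0.104]
force: [-0.8, 0.8, -1.9]
grip_width: 0.0225
finger_force: 99.2
```

```bash
python3 - <<'E'
from h import *
show(); onto(22.2,.0)
E
```

```text
t 15.70 [ 0.5456 -0.0577  0.2375] [-2.754  0.004 -0.104] F [-0.8  0.8 -1.9] M [-0.62  0.1   0.  ] w 0.0225 f 99.2 [-0.08  0.48  0.43  1.8  -0.65  1.09 -1.  ]
0.0001 0.0001 0.0147 0.00 0.19 -0.21
```

Call:
send_rows(plan="0 0 0.004 0 0 0 0.015; 0 0 0.008 0 0 0 0.015; 0 0 0.011 0 0 0 0.015; 0 0 0.014 0 0 0 0.015; 0 0 0.014 0 0 0 0.015")

```text
clock: 16.12
position: [0.5463, -0.0527, 0.225]
tool_rot: [-2.754, 0.004, -0.104]
force: [0.0, -0.4, -1.9]
grip_width: 0.0225
finger_force: 99.2
```

```bash
python3 - <<'E'
from h import *
show(); onto(22.2,.0)
E
```

```text
t 16.12 [ 0.5463 -0.0527  0.225 ] [-2.754  0.004 -0.104] F [ 0.  -0.4 -1.9] M [-0.62  0.06 -0.01] w 0.0225 f 99.2 [-0.09  0.49  0.42  1.81 -0.67  1.07 -0.99]
-0.0001 0.0000 0.0012 0.01 0.15 -0.21
```

```bash
python3 - <<'E'
from h import *
arc(HX,YU,22.2,[17.2,12.2,7.2,2.2,-2.8],-J)
E
```

```text
-0.0000 -0.0107 0.0005 -5.00 -0.00 0.00
0.0000 -0.0214 0.0019 -10.00 0.00 0.00
0.0000 -0.0318 0.0042 -15.00 0.00 0.00
0.0000 -0.0421 0.0074 -20.00 0.00 0.00
-0.0000 -0.0520 0.0115 -25.00 0.00 0.00
```

Call:
send_rows(plan="0 -0.0054 0.0001 -2.5 0 0 0.015; 0 -0.0107 0.0005 -5 0 0 0.015; 0 -0.0161 0.0011 -7.5 0 0 0.015; 0 -0.0214 0.0019 -10 0 0 0.015; 0 -0.0266 0.003 -12.5 0 0 0.015; 0 -0.0318 0.0042 -15 0 0 0.015; 0 -0.0318 0.0042 -15 0 0 0.015; 0 -0.0318 0.0042 -15 0 0 0.015")

```text
clock: 16.78
position: [0.5498, -0.0219, 0.2338]
tool_rot: [-3.016, 0.003, -0.103]
force: [0.5, -2.0, -2.2]
grip_width: 0.0225
finger_force: 99.3
```

```bash
python3 - <<'E'
from h import *
show(); onto(7.2,0); onto(2.2,0); onto(-7.8,0)
E
```

```text
t 16.78 [ 0.5498 -0.0219  0.2338] [-3.016e+00  3.000e-03 -1.030e-01] F [ 0.5 -2.  -2.2] M [-0.42 -0.07 -0.02] w 0.0225 f 99.3 [-0.38  0.45  0.53  1.82 -0.42  0.97 -1.32]
-0.0004 -0.0003 0.0018 0.02 0.15 -0.09
-0.0004 -0.0111 0.0023 -4.98 0.16 -0.09
-0.0005 -0.0322 0.0060 -14.98 0.17 -0.07
```

Call:
send_rows(plan="0 -0.0055 0.001 -2.5 0 0 0.015; 0 -0.0109 0.0015 -5 0 0 0.015; 0 -0.0109 0.0015 -5 0 0 0.015; 0 -0.0109 0.0015 -5 0 0 0.015")

```text
clock: 17.12
position: [0.5512, -0.0113, 0.2341]
tool_rot: [-3.103, 0.002, -0.104]
force: [-2.2, -2.4, 5.5]
grip_width: 0.0221
finger_force: 100.4
```

```bash
python3 - <<'E'
from h import *
import pickle
show(); onto(2.2,0); onto(-2.8,0)
s=imaging.grab_frame("scene");t=imaging.grab_frame("top"); pickle.dump((s,t),open('fr4.pkl','wb'))
E
```

```text
t 17.12 [ 0.5512 -0.0113  0.2341] [-3.103e+00  2.000e-03 -1.040e-01] F [-2.2 -2.4  5.5] M [-0.25  0.24  0.02] w 0.0221 f 100.4 [-0.47  0.46  0.57  1.82 -0.34  0.96 -1.43]
-0.0008 -0.0004 0.0012 -0.01 0.13 -0.12
-0.0008 -0.0112 0.0017 -5.01 0.14 -0.11
```

Call:
send_rows(plan="0 -0.0043 0.0001 -2 0 0 0.015; 0 -0.0086 0.0003 -4 0 0 0.015; 0 -0.0129 0.0007 -6 0 0 0.015; 0 -0.0171 0.0012 -8 0 0 0.015")

```text
clock: 17.55
position: [0.553, 0.0053, 0.2336]
tool_rot: [3.04, 0.002, -0.106]
force: [-0.1, -3.2, 3.6]
grip_width: 0.0226
finger_force: 100.4
```

```bash
python3 - <<'E'
from h import *
import pickle
show(); onto(-5.8,0)
s,t=pickle.load(open('fr4.pkl','rb')); s0,t0=pickle.load(open('fr2.pkl','rb')); s1=imaging.grab_frame("scene"); t1=imaging.grab_frame("top"); s3,t3=pickle.load(open('fr3.pkl','rb'))
pickle.dump((s1,t1),open('fr5.pkl','wb'))
a=lambda f:crop(f,230,160,55,60,4.8); b=lambda f:crop(f,265,170,55,60,4.8)
cv2.imwrite("pics/c8.png",np.vstack([np.hstack([a(s3),a(s),a(s1)]),np.hstack([b(t3),b(t),b(t1)])]))
E
```

```text
t 17.55 [0.553  0.0053 0.2336] [ 3.04e+00  2.00e-03 -1.06e-01] F [-0.1 -3.2  3.6] M [ 0.24  0.2  -0.07] w 0.0226 f 100.4 [-0.62  0.49  0.63  1.8  -0.22  0.97 -1.6 ]
-0.0008 -0.0011 0.0011 0.02 0.16 -0.21
```

Moving-state torque about the pipe works out at about 1.3 N m, so the washer is now turning. I'll carry on to a hand lean of about -29°: 45° of nut turn plus the jaw play.

Call:
send_rows(plan="0 -0.006 0.0005 -2.5 0 0 0.015; 0 -0.0112 0.001 -5 0 0 0.015; 0 -0.0166 0.0016 -7.5 0 0 0.015; 0 -0.0219 0.0024 -10 0 0 0.015; 0 -0.0271 0.0034 -12.5 0 0 0.015; 0 -0.0323 0.0047 -15 0 0 0.015; 0 -0.0375 0.0062 -17.5 0 0 0.015; 0 -0.0426 0.0079 -20 0 0 0.015")

```text
clock: 18.32
position: [0.5575, 0.047, 0.2216]
tool_rot: [2.69, 0.002, -0.105]
force: [-1.2, -0.5, 11.0]
grip_width: 0.0228
finger_force: 101.1
```

```bash
python3 - <<'E'
from h import *
show(); onto(-25.8,0); onto(-29,0)
E
```

```text
t 18.32 [0.5575 0.047  0.2216] [ 2.69e+00  2.00e-03 -1.05e-01] F [-1.2 -0.5 11. ] M [-0.23  0.37 -0.19] w 0.0228 f 101.1 [-0.9   0.66  0.75  1.73 -0.01  1.06 -1.9 ]
-0.0011 -0.0005 0.0007 0.05 0.21 -0.12
-0.0011 -0.0074 0.0009 -3.15 0.22 -0.11
```

Call:
send_rows(plan="-0.001 -0.004 0.0005 -1.6 0 0 0.015; -0.001 -0.0074 0.0009 -3.2 0 0 0.015; -0.001 -0.0074 0.0009 -3.2 0 0 0.015")

```text
clock: 18.57
position: [0.5576, 0.0543, 0.2173]
tool_rot: [2.633, 0.003, -0.102]
force: [0.5, 1.4, 21.2]
grip_width: 0.0227
finger_force: 102.2
```

```bash
python3 - <<'E'
from h import *
show(); l=-24.6
onto(-29,0); print("back off to mid play, then out"); onto(-24,0); 
E
```

```text
t 18.57 [0.5576 0.0543 0.2173] [ 2.633  0.003 -0.102] F [ 0.5  1.4 21.2] M [-2.    0.11  0.09] w 0.0227 f 102.2 [-0.94  0.7   0.76  1.71  0.01  1.08 -1.94]
-0.0004 0.0010 0.0002 0.14 0.16 0.06
back off to mid play, then out
-0.0004 0.0117 0.0007 5.14 0.16 0.06
```

Call:
send_rows(plan="0 0.0054 0 2.5 0 0 0.015; 0 0.0105 0 4.6 0 0 0.015; 0 0.0105 0 4.6 0 0 0.015; 0 0.0105 0 4.6 0 0 0.015")

```text
clock: 18.9
position: [0.5559, 0.0441, 0.2221]
tool_rot: [2.717, 0.003, -0.106]
force: [2.0, -2.4, -0.4]
grip_width: 0.0225
finger_force: 99.8
```

```bash
python3 - <<'E'
from h import *
show(); onto(-24.4,0)
E
```

```text
t 18.90 [0.5559 0.0441 0.2221] [ 2.717  0.003 -0.106] F [ 2.  -2.4 -0.4] M [-0.23 -0.79  0.42] w 0.0225 f 99.8 [-0.89  0.64  0.74  1.74 -0.02  1.05 -1.88]
0.0002 -0.0005 -0.0002 -0.05 0.24 -0.13
```

Call:
send_rows(plan="0 0 -0.008 0 0 0 0.015; 0 0 -0.018 0 0 0 0.015; 0 0 -0.03 0 0 0 0.015; 0 0 -0.045 0 0 0 0.015; 0 0 -0.07 0 0 0 0.015; 0 0 -0.1 0 0 0 0.015; 0 0 -0.13 0 0 0 0.015; 0 0 -0.15 6 0 0 0.015; 0 0 -0.17 12 0 0 0.015; 0 0 -0.17 12 0 0 0.015")

```text
clock: 19.73
position: [0.5647, 0.1133, 0.3817]
tool_rot: [2.934, -0.002, -0.107]
force: [0.1, -1.2, -1.9]
grip_width: 0.0222
finger_force: 100.1
```

```bash
python3 - <<'E'
from h import *
import pickle
show()
s,t=imaging.grab_frame("scene"),imaging.grab_frame("top"); pickle.dump((s,t),open('fr6.pkl','wb'))
s2,t2=pickle.load(open('fr2.pkl','rb')); s0,t0=T0()
for n,f in (('t0',t0),('t2',t2),('t6',t)):
    v=cv2.resize(f["color"][194:204,280:308],None,fx=4,fy=1,interpolation=cv2.INTER_CUBIC).astype(float)[2:8].sum(2).mean(0)/3
    print(n,v[::2].round(0).astype(int).tolist())
E
```

```text
t 19.73 [0.5647 0.1133 0.3817] [ 2.934e+00 -2.000e-03 -1.070e-01] F [ 0.1 -1.2 -1.9] M [ 0.17 -0.11  0.01] w 0.0222 f 100.1 [-0.9   0.45  0.76  1.5  -0.11  1.37 -1.84]
t0 [111, 111, 111, 111, 111, 111, 111, 111, 112, 111, 109, 106, 102, 99, 99, 99, 99, 99, 99, 99, 99, 100, 102, 104, 105, 105, 105, 105, 105, 105, 106, 106, 106, 105, 106, 106, 107, 104, 99, 85, 65, 50, 47, 59, 80, 102, 109, 113, 113, 112, 112, 112, 112, 112, 113, 113]
t2 [120, 120, 120, 120, 119, 119, 119, 119, 121, 118, 114, 105, 94, 86, 84, 86, 87, 95, 107, 116, 117, 116, 115, 115, 116, 116, 116, 115, 115, 115, 116, 116, 118, 113, 103, 91, 84, 78, 78, 79, 79, 79, 78, 84, 93, 106, 115, 120, 121, 120, 120, 120, 121, 121, 121, 121]
t6 [123, 123, 123, 123, 123, 123, 123, 123, 123, 123, 122, 120, 118, 116, 115, 115, 115, 115, 116, 116, 115, 115, 116, 116, 118, 118, 119, 119, 119, 118, 119, 119, 119, 119, 119, 119, 120, 120, 123, 111, 84, 61, 54, 67, 94, 118, 123, 124, 124, 123, 124, 124, 124, 124, 124, 124]
```

Column profiles of the hexagon, with `fr2` as the reference, put the nut about 39° (0.68 rad) past finger-tight. That is a little short of 0.785, so I'll check how the spanner sits in the hand and then give a small second nip.

```bash
python3 - <<'E'
from h import *
import pickle
show(); st=observe(); Rg=R.from_euler('xyz',st["tool_rot"]); p=st["position"]
s,t=pickle.load(open('fr6.pkl','rb'))
pts=[(-21.5,-21),(21.5,-21),(-35.5,0),(35.5,0),(-12,60),(12,60),(-12,100),(12,100)]
P=np.array([p+Rg.apply([0,x/1e3,.123-z/1e3]) for x,z in pts])
out=[]
for f,w in ((t,80),(s,80)):
    q=proj(f,P); x0,y0=(q.mean(0)-[40,60]).astype(int); x0=max(x0,0);y0=max(y0,0)
    im=crop(f,x0,y0,80,120,5)
    for k in (q-[x0,y0])*5: cv2.circle(im,tuple(int(v) for v in k),2,(255,0,255),-1)
    out.append(im[:600,:400]); print(((q-[x0,y0])*5).round(0).astype(int).tolist(),x0,y0)
cv2.imwrite("pics/c9.png",np.hstack(out))
E
```

```text
t 19.83 [0.5634 0.1142 0.3775] [ 2.925  0.003 -0.105] F [-0.3  0.8 -2.9] M [ 0.37 -0.01  0.  ] w 0.0226 f 100.1 [-0.91  0.46  0.76  1.5  -0.1   1.36 -1.84]
[[188, 328], [270, 332], [151, 317], [288, 323], [164, 288], [213, 290], [141, 266], [192, 268]] 215 120
[[214, 410], [166, 348], [235, 404], [155, 300], [221, 286], [193, 251], [231, 227], [201, 190]] 226 121
```

View pics/c9.png

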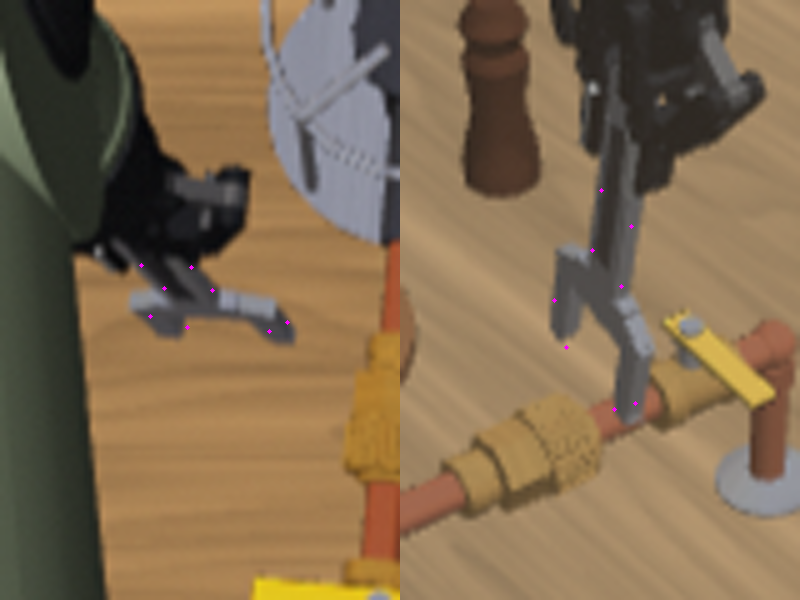

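```bash
python3 - <<'E'
from h import *
import pickle
from scipy.optimize import least_squares
def run(fr,p,rot,ot,os_,pt,ps):
    s,t=pickle.load(open(fr,'rb')); Rg=R.from_euler('xyz',rot); p=np.array(p)
    def pts(x): # x: twist, pitch(about y), dz, dx
        Q=R.from_rotvec([x[0],x[1],0]); g=np.array([0,0,-.017])
        return np.array([p+Rg.apply(g+Q.apply(np.array([x[3],sx*.0215,.121+.021+x[2]])-g)) for sx in(-1,1)])
    def res(x):
        P=pts(x); return np.r_[(proj(t,P)-ot).ravel(),(proj(s,P)-os_).ravel(),x[0]*5,x[1]*10,x[2]*200,x[3]*200]
    r=least_squares(res,np.zeros(4)); print(fr,"twist %.1f pitch %.1f deg dz %.4f dx %.4f"%(*np.rad2deg(r.x[:2]),*r.x[2:]),res(r.x)[:8].round(1))
A=lambda x0,y0,a:np.array([x0,y0])+np.array(a)/5
run('fr3.pkl',[.5409,-.0767,.2975],[-2.762,-.001,-.093],A(245,150,[(246,232),(325,246)]),A(200,130,[(240,337),(206,308)]),0,0)
run('fr6.pkl',[.5634,.1142,.3775],[2.925,.003,-.105],A(215,120,[(185,331),(268,336)]),A(226,121,[(216,415),(178,334)]),0,0)
E
```

```text
fr3.pkl twist -1.1 pitch -1.1 deg dz 0.0028 dx -0.0003 [ 0.4  0.5 -0.8  0.1 -0.1 -1.2 -0.9  0.8]
fr6.pkl twist 0.1 pitch -0.9 deg dz -0.0002 dx -0.0002 [ 0.1  0.2 -0.1 -0.   0.8 -2.  -1.2  1.8]
```

```bash
python3 - <<'E'
from h import *
onto(-18,.06);
R0=Rt(YU,-18); p0=HX+R0.apply([0,0,-J-.06])
arc(HX,YU,-18,[-23,-28,-31,-33],-J)
E
```

```text
0.0003 0.0428 0.1051 -5.60 0.19 -0.12
-0.0000 -0.0107 0.0005 -5.00 0.00 0.00
0.0000 -0.0214 0.0019 -10.00 -0.00 0.00
-0.0000 -0.0277 0.0032 -13.00 -0.00 -0.00
0.0000 -0.0318 0.0042 -15.00 0.00 -0.00
```

Call:
send_rows(plan="0.0003 0.0428 0.03 -5.6 0 0 0.015; 0.0003 0.0428 0.06 -5.6 0 0 0.015; 0.0003 0.0428 0.09 -5.6 0 0 0.015; 0.0003 0.0428 0.105 -5.6 0 0 0.015; 0.0003 0.0428 0.105 -5.6 0 0 0.015; 0.0003 0.0428 0.105 -5.6 0 0 0.015")

```text
clock: 20.33
position: [0.5564, 0.0509, 0.2826]
tool_rot: [2.825, 0.005, -0.104]
force: [1.2, 0.5, -0.3]
grip_width: 0.0223
finger_force: 99.9
```

```bash
python3 - <<'E'
from h import *
show(); onto(-18,.06); onto(-18,.03);onto(-18,0)
E
```

```text
t 20.33 [0.5564 0.0509 0.2826] [ 2.825  0.005 -0.104] F [ 1.2  0.5 -0.3] M [ 0.49 -0.06  0.08] w 0.0223 f 99.9 [-0.87  0.53  0.76  1.69 -0.06  1.15 -1.82]
0.0004 0.0010 -0.0012 0.16 0.33 0.01
0.0006 0.0009 0.0288 0.16 0.33 0.01
0.0008 0.0008 0.0588 0.16 0.33 0.01
```

Call:
send_rows(plan="0.0006 0.0009 0.007 0 0 0 0.015; 0.0006 0.0009 0.014 0 0 0 0.015; 0.0006 0.0009 0.021 0 0 0 0.015; 0.0006 0.0009 0.029 0 0 0 0.015; 0.0006 0.0009 0.029 0 0 0 0.015")

```text
clock: 20.75
position: [0.5556, 0.0399, 0.2548]
tool_rot: [2.826, 0.005, -0.105]
force: [-0.2, -0.3, -2.7]
grip_width: 0.0223
finger_force: 100.0
```

```bash
python3 - <<'E'
from h import *
show(); onto(-18,0)
E
```

```text
t 20.75 [0.5556 0.0399 0.2548] [ 2.826  0.005 -0.105] F [-0.2 -0.3 -2.7] M [ 0.44 -0.03  0.02] w 0.0223 f 100.0 [-0.84  0.56  0.74  1.73 -0.07  1.08 -1.8 ]
0.0002 -0.0009 0.0289 0.06 0.31 -0.09
```

Call:
send_rows(plan="0 0 0.006 0 0 0 0.015; 0 0 0.012 0 0 0 0.015; 0 0 0.018 0 0 0 0.015; 0 0 0.018 0 0 0 0.015")

```text
clock: 21.08
position: [0.5552, 0.0344, 0.2379]
tool_rot: [2.827, 0.004, -0.105]
force: [-1.4, -0.6, -2.2]
grip_width: 0.0224
finger_force: 100.0
```

```bash
python3 - <<'E'
from h import *
show(); onto(-18,0)
E
```

```text
t 21.08 [0.5552 0.0344 0.2379] [ 2.827  0.004 -0.105] F [-1.4 -0.6 -2.2] M [ 0.49 -0.03 -0.02] w 0.0224 f 100.0 [-0.83  0.57  0.73  1.75 -0.08  1.04 -1.79]
0.0000 -0.0009 0.0112 0.05 0.29 -0.10
```

Call:
send_rows(plan="0 -0.0009 0.004 0 0 0 0.015; 0 -0.0009 0.008 0 0 0 0.015; 0 -0.0009 0.011 0 0 0 0.015; 0 -0.0009 0.011 0 0 0 0.015; 0 -0.0062 0.0111 -2.5 0 0 0.015; 0 -0.0116 0.0115 -5 0 0 0.015; 0 -0.017 0.0121 -7.5 0 0 0.015; 0 -0.0223 0.0129 -10 0 0 0.015")

```text
clock: 21.75
position: [0.5574, 0.0516, 0.22]
tool_rot: [2.65, 0.003, -0.105]
force: [-0.7, -7.4, -4.3]
grip_width: 0.0221
finger_force: 99.5
```

```bash
python3 - <<'E'
from h import *
show(); onto(-28,0); onto(-33,0)
E
```

```text
t 21.75 [0.5574 0.0516 0.22  ] [ 2.65   0.003 -0.105] F [-0.7 -7.4 -4.3] M [ 0.35 -0.12  0.13] w 0.0221 f 99.5 [-0.93  0.69  0.78  1.72 -0.    1.07 -1.92]
-0.0005 -0.0005 0.0014 0.16 0.22 -0.09
-0.0006 -0.0112 0.0018 -4.84 0.23 -0.08
```

Call:
send_rows(plan="0 -0.0035 0.0005 -1.5 0 0 0.015; 0 -0.0068 0.0009 -3 0 0 0.015; 0 -0.0112 0.0013 -5 0 0 0.015; 0 -0.0112 0.0013 -5 0 0 0.015")

```text
clock: 22.08
position: [0.5586, 0.0619, 0.2132]
tool_rot: [2.561, 0.004, -0.103]
force: [0.7, -2.4, 11.3]
grip_width: 0.0226
finger_force: 101.3
```

```bash
python3 - <<'E'
from h import *
import pickle
show(); onto(-33,0); onto(-27,0)
s,t=imaging.grab_frame("scene"),imaging.grab_frame("top"); pickle.dump((s,t),open('fr7.pkl','wb'))
for n in ('fr2','fr6','fr7'):
    s,t=pickle.load(open(n+'.pkl','rb'))
    v=cv2.resize(t["color"][194:204,280:308],None,fx=4,fy=1,interpolation=cv2.INTER_CUBIC).astype(float).sum(2)/3
    print(n,v[5:9].mean(0)[20:100:2].round(0).astype(int).tolist())
E
```

```text
t 22.08 [0.5586 0.0619 0.2132] [ 2.561  0.004 -0.103] F [ 0.7 -2.4 11.3] M [-1.5   0.15  0.09] w 0.0226 f 101.3 [-0.98  0.75  0.79  1.69  0.03  1.11 -1.97]
-0.0006 0.0011 0.0008 0.26 0.19 0.09
-0.0006 0.0139 0.0015 6.26 0.20 0.08
fr2 [110, 99, 91, 86, 85, 88, 91, 98, 108, 116, 116, 115, 115, 114, 115, 115, 114, 114, 114, 114, 115, 115, 117, 111, 97, 84, 80, 78, 78, 79, 79, 79, 78, 85, 99, 114, 120, 123, 123, 122]
fr6 [121, 118, 115, 114, 114, 114, 114, 115, 116, 116, 115, 114, 114, 114, 116, 117, 117, 117, 117, 117, 118, 118, 118, 118, 118, 118, 119, 119, 121, 106, 77, 54, 51, 69, 99, 126, 129, 127, 127, 126]
fr7 [97, 102, 107, 112, 112, 112, 112, 112, 112, 113, 114, 116, 118, 120, 120, 120, 120, 120, 120, 120, 122, 122, 120, 117, 116, 113, 113, 105, 91, 77, 73, 73, 74, 82, 93, 100, 98, 95, 95, 96]
```

Call:
send_rows(plan="0 0.005 0 2 0 0 0.015; 0 0.0095 0.0005 4 0 0 0.015; 0 0.013 0.0008 5.6 0 0 0.015; 0 0.013 0.0008 5.6 0 0 0.015; 0 0.013 0.0008 5.6 0 0 0.015")

```text
clock: 22.6
position: [0.5572, 0.0499, 0.2199]
tool_rot: [2.665, 0.003, -0.105]
force: [-0.0, -0.3, -2.3]
grip_width: 0.0226
finger_force: 100.1
```

```bash
python3 - <<'E'
from h import *
show(); onto(-27,0)
E
```

```text
t 22.60 [0.5572 0.0499 0.2199] [ 2.665  0.003 -0.105] F [-0.  -0.3 -2.3] M [ 0.67 -0.12 -0.03] w 0.0226 f 100.1 [-0.93  0.68  0.77  1.72 -0.01  1.07 -1.91]
-0.0005 0.0002 0.0005 0.33 0.23 -0.10
```

Call:
send_rows(plan="0 0 -0.008 0 0 0 0.015; 0 0 -0.018 0 0 0 0.015; 0 0 -0.03 0 0 0 0.015; 0 0 -0.045 0 0 0 0.015; 0 0 -0.07 0 0 0 0.015; 0 0 -0.1 0 0 0 0.015; 0 0 -0.13 0 0 0 0.015; 0 0 -0.16 6 0 0 0.015; 0 0 -0.19 12 0 0 0.015; 0 0 -0.19 12 0 0 0.015")

```text
clock: 23.43
position: [0.5687, 0.1366, 0.3953]
tool_rot: [2.883, -0.005, -0.106]
force: [0.6, -2.1, -1.5]
grip_width: 0.0224
finger_force: 100.1
```

```bash
python3 - <<'E'
from h import *
import pickle
show()
s,t=imaging.grab_frame("scene"),imaging.grab_frame("top"); pickle.dump((s,t),open('fr8.pkl','wb'))
for n in ('fr2','fr6','fr8'):
    s,t=pickle.load(open(n+'.pkl','rb'))
    v=cv2.resize(t["color"][194:204,280:308],None,fx=4,fy=1,interpolation=cv2.INTER_CUBIC).astype(float).sum(2)/3
    for a,b in ((2,5),(5,8)): print(n,v[a:b].mean(0)[20:100:2].round(0).astype(int).tolist())
print(proj(t,HEX+np.array([[0,0,0],[-.005,.0005,0]])))
# carry to above slot: tip clear
rel([.475,.3335,.40],R.from_euler('xyz',[3.14,-.069,1.31]))
E
```

```text
t 23.43 [0.5687 0.1366 0.3953] [ 2.883 -0.005 -0.106] F [ 0.6 -2.1 -1.5] M [ 0.28 -0.13 -0.04] w 0.0224 f 100.1 [-0.96  0.49  0.79  1.43 -0.1   1.43 -1.88]
fr2 [117, 108, 96, 85, 83, 84, 84, 92, 106, 117, 118, 117, 116, 116, 116, 116, 116, 116, 116, 116, 116, 116, 117, 114, 107, 96, 86, 78, 77, 78, 78, 79, 78, 82, 89, 101, 111, 119, 120, 119]
fr2 [111, 101, 92, 86, 84, 87, 90, 97, 108, 116, 116, 115, 114, 114, 115, 115, 115, 115, 115, 115, 115, 116, 118, 112, 99, 86, 81, 79, 79, 80, 79, 80, 78, 85, 98, 112, 118, 122, 122, 121]
fr6 [123, 121, 119, 116, 115, 115, 115, 115, 116, 116, 116, 116, 117, 117, 119, 120, 120, 120, 119, 119, 119, 119, 119, 119, 119, 119, 120, 119, 123, 112, 88, 67, 58, 67, 90, 113, 119, 122, 123, 122]
fr6 [122, 119, 117, 115, 115, 115, 115, 115, 115, 115, 115, 114, 115, 115, 116, 117, 118, 118, 118, 118, 118, 118, 119, 119, 119, 119, 120, 121, 124, 110, 79, 55, 50, 67, 97, 124, 127, 126, 126, 125]
fr8 [122, 119, 115, 111, 111, 111, 111, 111, 111, 111, 111, 113, 116, 119, 120, 120, 120, 120, 121, 121, 120, 120, 120, 120, 120, 121, 122, 118, 113, 97, 75, 58, 55, 65, 81, 102, 115, 125, 125, 124]
fr8 [120, 116, 113, 111, 110, 110, 111, 111, 110, 110, 110, 112, 116, 119, 119, 119, 119, 119, 119, 119, 120, 120, 119, 119, 120, 121, 124, 116, 100, 79, 66, 58, 56, 69, 93, 116, 124, 127, 127, 126]
[[293.40966746 199.75463062]
 [293.26011939 201.50579664]]
-0.1121 -0.1768 -0.0588 15.36 14.25 -80.14
```

The nut now stands about 0.76 rad past finger-tight and came away with no load on it. Next I'll take the spanner back to the block.

Call:
send_rows(plan="-0.112 -0.177 -0.059 15.4 14.2 -80.1 0.015; -0.112 -0.177 -0.059 15.4 14.2 -80.1 0.015; -0.112 -0.177 -0.059 15.4 14.2 -80.1 0.015; -0.112 -0.177 -0.059 15.4 14.2 -80.1 0.015; -0.112 -0.177 -0.059 15.4 14.2 -80.1 0.015; -0.112 -0.177 -0.059 15.4 14.2 -80.1 0.015; -0.112 -0.177 -0.059 15.4 14.2 -80.1 0.015; -0.112 -0.177 -0.059 15.4 14.2 -80.1 0.015; -0.112 -0.177 -0.059 15.4 14.2 -80.1 0.015; -0.112 -0.177 -0.059 15.4 14.2 -80.1 0.015")

```text
clock: 24.37
position: [0.4741, 0.3343, 0.3973]
tool_rot: [3.117, -0.034, 1.128]
force: [-0.6, -0.3, -2.7]
grip_width: 0.0224
finger_force: 99.9
```

```bash
python3 - <<'E'
from h import *
show(); rel([.476,.336,.335],R.from_euler('xyz',[3.14,-.069,1.31]))
E
```

```text
t 24.37 [0.4741 0.3343 0.3973] [ 3.117 -0.034  1.128] F [-0.6 -0.3 -2.7] M [-0.07  0.01  0.02] w 0.0224 f 99.9 [-1.05  0.32  0.45  1.54 -0.13  1.28 -1.03]
0.0003 -0.0006 0.0623 1.88 2.15 -10.41
```

Call:
send_rows(plan="0 0 0.02 1.9 2.1 -10.4 0.015; 0 0 0.04 1.9 2.1 -10.4 0.015; 0 0 0.062 1.9 2.1 -10.4 0.015; 0 0 0.062 1.9 2.1 -10.4 0.015; 0 0 0.062 1.9 2.1 -10.4 0.015")

```text
clock: 24.78
position: [0.4766, 0.3352, 0.3354]
tool_rot: [3.141, -0.067, 1.302]
force: [-0.2, 1.0, -1.4]
grip_width: 0.0222
finger_force: 99.9
```

```bash
python3 - <<'E'
from h import *
show(); Q=R.from_euler('xyz',[3.14,-.069,1.31]); rel([.4772,.3438,.24],Q)
# spanner-mask: grey pixels in scene in the region below the fingers; compare with projected outline for several twists
s=imaging.grab_frame("scene"); st=observe(); Rg=R.from_euler('xyz',st["tool_rot"]); p=st["position"]; g=np.array([0,0,-.017])
c=s["color"].astype(int); grey=((c.max(2)-c.min(2))<28)&(c.mean(2)>70)
out=[(-12,90),(-12,48),(-35.5,20),(-35.5,-10),(-27,-21),(-21.5,-13),(-21.5,15),(-12,25),(12,25),(21.5,15),(21.5,-13),(27,-21),(35.5,-10),(35.5,20),(12,48),(12,90)]
best=[]
for tw in range(-8,9):
  for pi in range(-4,5,2):
    for dz in (0,.003):
        Qr=R.from_rotvec([tw,pi,0],degrees=True)
        m=np.zeros(grey.shape,np.uint8)
        for yy in (-.0045,0,.0045):
            P=np.array([p+Rg.apply(g+Qr.apply(np.array([yy,x/1e3,.121+dz-z/1e3])-g)) for x,z in out])
            cv2.fillPoly(m,[np.round(proj(s,P)*16).astype(np.int32)],1,shift=4)
        reg=cv2.dilate(m,np.ones((9,9)))>0
        best.append(((m.astype(bool)&grey).sum()*2-m.sum()-0.5*(grey&reg&~m.astype(bool)).sum(),tw,pi,dz,m.sum()))
best.sort(reverse=True); print(best[:8])
E
```

```text
t 24.78 [0.4766 0.3352 0.3354] [ 3.141 -0.067  1.302] F [-0.2  1.  -1.4] M [-0.06 -0.04 -0.03] w 0.0222 f 99.9 [-0.98  0.35  0.39  1.64 -0.19  1.13 -0.81]
0.0020 -0.0018 0.0958 -0.02 0.13 -0.44
[(np.float64(401.5), 1, -2, 0, np.uint64(643)), (np.float64(389.0), 0, 0, 0, np.uint64(679)), (np.float64(387.5), 2, -2, 0, np.uint64(642)), (np.float64(386.5), 1, -2, 0.003, np.uint64(626)), (np.float64(383.0), 2, -2, 0.003, np.uint64(638)), (np.float64(372.0), 3, -4, 0.003, np.uint64(620)), (np.float64(368.5), -1, 0, 0, np.uint64(679)), (np.float64(353.0), 1, 0, 0, np.uint64(670))]
```

Call:
send_rows(plan="0.001 -0.001 0.03 0 0 -0.4 0.015; 0.002 -0.0018 0.06 0 0 -0.4 0.015; 0.002 -0.0018 0.09 0 0 -0.4 0.015; 0.002 -0.0018 0.096 0 0 -0.4 0.015; 0.002 -0.0018 0.096 0 0 -0.4 0.015")

```text
clock: 25.25
position: [0.4777, 0.3443, 0.2405]
tool_rot: [3.14, -0.068, 1.31]
force: [0.1, -0.5, -2.2]
grip_width: 0.0222
finger_force: 99.9
```

```bash
python3 - <<'E'
from h import *
show(); Q=R.from_euler('xyz',[3.14,-.069,1.31]); rel([.4778,.3463,.20],Q); rel([.4787,.3495,.1560],Q)
E
```

```text
t 25.25 [0.4777 0.3443 0.2405] [ 3.14  -0.068  1.31 ] F [ 0.1 -0.5 -2.2] M [-0.12  0.04  0.03] w 0.0222 f 99.9 [-0.96  0.45  0.36  1.75 -0.24  0.93 -0.76]
-0.0008 -0.0005 0.0406 0.00 0.04 -0.02
-0.0005 -0.0005 0.0847 0.00 0.04 -0.02
```

Call:
send_rows(plan="-0.0006 -0.0005 0.01 0 0 0 0.015; -0.0006 -0.0005 0.02 0 0 0 0.015; -0.0006 -0.0005 0.028 0 0 0 0.015; -0.0006 -0.0005 0.036 0 0 0 0.015; -0.0006 -0.0005 0.042 0 0 0 0.015; -0.0006 -0.0005 0.048 0 0 0 0.015; -0.0006 -0.0005 0.048 0 0 0 0.015")

```text
clock: 25.83
position: [0.4782, 0.3468, 0.192]
tool_rot: [3.14, -0.07, 1.309]
force: [0.1, 1.6, -1.8]
grip_width: 0.0225
finger_force: 100.0
```

```bash
python3 - <<'E'
from h import *
show(); Q=R.from_euler('xyz',[3.14,-.069,1.31]); rel([.4787,.3495,.1560],Q)
E
```

```text
t 25.83 [0.4782 0.3468 0.192 ] [ 3.14  -0.07   1.309] F [ 0.1  1.6 -1.8] M [ 0.07  0.01 -0.  ] w 0.0225 f 100.0 [-0.94  0.51  0.33  1.79 -0.27  0.82 -0.73]
0.0002 -0.0003 0.0361 0.02 -0.04 -0.05
```

Tip is 15 mm into the slot with almost no contact force. I'll go on down.

Call:
send_rows(plan="0 0 0.008 0 0 0 0.015; 0 0 0.016 0 0 0 0.015; 0 0 0.023 0 0 0 0.015; 0 0 0.03 0 0 0 0.015; 0 0 0.034 0 0 0 0.015; 0 0 0.034 0 0 0 0.015; 0 0 0.034 0 0 0 0.015")

```text
clock: 26.42
position: [0.4792, 0.3491, 0.159]
tool_rot: [3.139, -0.07, 1.309]
force: [-1.0, -0.2, -1.7]
grip_width: 0.0226
finger_force: 100.1
```

```bash
python3 - <<'E'
from h import *
show()
E
```

```text
t 26.42 [0.4792 0.3491 0.159 ] [ 3.139 -0.07   1.309] F [-1.  -0.2 -1.7] M [-0.15  0.03 -0.01] w 0.0226 f 100.1 [-0.93  0.55  0.31  1.82 -0.3   0.76 -0.72]
```

Call:
send_rows(plan="0 0 0.002 0 0 0 0.015; 0 0 0.004 0 0 0 0.015; 0 0 0.005 0 0 0 0.015; 0 0 0.005 0 0 0 0.015")

```text
clock: 26.75
position: [0.4797, 0.3497, 0.1547]
tool_rot: [3.139, -0.072, 1.309]
force: [-0.0, -0.8, 5.0]
grip_width: 0.0225
finger_force: 101.2
```

Call:
send_rows(plan="0 0 0 0 0 0 0.04; 0 0 0 0 0 0 0.055; 0 0 0 0 0 0 0.055; 0 0 0 0 0 0 0.055; 0 0 0 0 0 0 0.055; 0 0 -0.02 0 0 0 0.055; 0 0 -0.05 0 0 0 0.055; 0 0 -0.09 0 0 0 0.055; 0 0 -0.13 0 0 0 0.055; 0 0 -0.17 0 0 0 0.055")

```text
clock: 27.58
position: [0.4755, 0.3375, 0.3257]
tool_rot: [3.139, -0.07, 1.309]
force: [-0.1, 1.6, -0.2]
grip_width: 0.0547
finger_force: 0.0
```

```bash
python3 - <<'E'
from h import *
import pickle
show()
s,t=imaging.grab_frame("scene"),imaging.grab_frame("top"); pickle.dump((s,t),open('fr9.pkl','wb'))
s2,t2=pickle.load(open('fr2.pkl','rb')); 
# spanner region change vs fr2 ; other things in scene
d=np.abs(s["color"].astype(int)-s2["color"]).sum(2)
x0,y0=330,230
print("block/spanner region diff>60:",(d[235:330,340:420]>60).sum(), "lid/kirsch:",(d[300:420,255:400]>60).sum(),"lever:",(d[180:215,270:305]>60).sum(),"cup etc:",(d[90:215,150:265]>60).sum())
# handle top: brightest grey column rows
c=s["color"].astype(int); g=((c.max(2)-c.min(2))<25)&(c.mean(2)>80)&(c.mean(2)<190)
c2=s2["color"].astype(int); g2=((c2.max(2)-c2.min(2))<25)&(c2.mean(2)>80)&(c2.mean(2)<190)
for r in range(244,296,6): print(r,np.flatnonzero(g[r,345:378])[[0,-1]]+345 if g[r,345:378].any() else None,np.flatnonzero(g2[r,345:378])[[0,-1]]+345 if g2[r,345:378].any() else None)
E
```

```text
t 27.58 [0.4755 0.3375 0.3257] [ 3.139 -0.07   1.309] F [-0.1  1.6 -0.2] M [-0.05  0.04 -0.05] w 0.0547 f 0.0 [-0.98  0.36  0.39  1.66 -0.2   1.11 -0.8 ]
block/spanner region diff>60: 184 lid/kirsch: 0 lever: 0 cup etc: 6
244 None None
250 [363 371] [365 372]
256 [364 371] [365 373]
262 [362 370] [362 372]
268 [360 370] [361 371]
274 [361 369] [360 370]
280 [361 368] [361 368]
286 [360 377] [361 374]
292 [354 373] [354 373]
```

The spanner is back in its slot, within about 1 px of its earlier pose. The lever, lid, bottle and cup are unchanged and the gripper is clear. I'll hand it in.

```bash
python3 -c "
from workcell import bot
print(bot.job_done())"
```

```text
the job is handed in; nothing more can be done
None
```

The union is closed: the nut was run up finger-tight by the collar, then nipped with the spanner to about 0.76 rad (camera estimate, target 0.785) in two goes because the first fell short; the spanner is back in its slot and the gas valve is still shut, but the small lookalike spanner beside the block toppled in the first 10 s, probably by itself as the arm was well clear, and I left it lying.

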